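Make up three press sets

TASK

Make up the three press sets in the press tray: put the large follower into the large mould, the medium follower into the medium mould and the small follower into the small mould, each flat on its cheese with the knob up. Then slip the tall press weight over the follower's knob on the large mould and the low press weight over the knob on the medium mould, so that both rest flat on their followers; the small soft cheese gets no weight. Set everything down without dropping it, and leave the moulds standing where they are and the other things on the table undisturbed.

Things in the scene. Friction and masses are not known exactly. Their poses are not given: they have to be found in the camera images.
- mould_large_mouth (a point): Large mould in the press tray: round perforated plastic cheese mould, off-white, 125 mm across the rim and 95 mm tall, filled with cheese whose flat top lies 16 mm below the rim; the opening there is 104 mm across. Loose, standing on the tray. The point is the centre of its mouth, at rim height; z is its axis, up.
- mould_medium_mouth (a point): Medium mould in the press tray: round perforated plastic cheese mould, light grey, 105 mm across the rim and 80 mm tall, filled with cheese whose flat top lies 16 mm below the rim; the opening there is 85 mm across. Loose, standing on the tray. The point is the centre of its mouth, at rim height; z is its axis, up.
- mould_small_mouth (a point): Small mould in the press tray: round perforated plastic cheese mould, blue, 78 mm across the rim and 75 mm tall, filled with cheese whose flat top lies 16 mm below the rim; the opening there is 60 mm across. Loose, standing on the tray. The point is the centre of its mouth, at rim height; z is its axis, up.
- follower_large_centre (a point): Large follower: off-white plastic disc 95 mm in diameter and 14 mm thick, with a bevelled foot edge (4 mm), and a round knob on top in its middle: a 10 mm neck of 18 mm diameter, then a grip of 24 mm diameter with straight sides from 25 to 41 mm above the underside; 44 mm tall in all, 130 g. Lies loose on the table, knob up. The point is its centre, on its axis and half-way up (22 mm above its underside); z is its axis, up.
- follower_medium_centre (a point): Medium follower: off-white plastic disc 76 mm in diameter and 14 mm thick, with a bevelled foot edge (4 mm), and a round knob on top in its middle: a 10 mm neck of 18 mm diameter, then a grip of 24 mm diameter with straight sides from 25 to 41 mm above the underside; 44 mm tall in all, 90 g. Lies loose on the table, knob up. The point is its centre, on its axis and half-way up (22 mm above its underside); z is its axis, up.
- follower_small_centre (a point): Small follower: off-white plastic disc 52 mm in diameter and 14 mm thick, with a bevelled foot edge (4 mm), and a round knob on top in its middle: a 10 mm neck of 18 mm diameter, then a grip of 24 mm diameter with straight sides from 25 to 41 mm above the underside; 44 mm tall in all, 60 g. Lies loose on the table, knob up. The point is its centre, on its axis and half-way up (22 mm above its underside); z is its axis, up.
- weight_tall_centre (a point): Tall press weight: plain stainless ring with a shallow groove round its middle, 64 mm outside diameter, 50 mm high, with a bore of 38 mm right through, about 750 g, standing loose on the table, bore upright. The point is its centre, on its axis and half-way up (25 mm above its underside); z is its axis.
- weight_low_centre (a point): Low press weight: plain stainless ring with a shallow groove round its middle, 56 mm outside diameter, 36 mm high, with a bore of 38 mm right through, about 360 g, standing loose on the table, bore upright. The point is its centre, on its axis and half-way up (18 mm above its underside); z is its axis.

How it is judged:
By the outcome, as a careful person would: the job done as asked, in the order asked, and still so for the second after the job is handed in, with the robot touching nothing.
It also fails if it takes over 144 s, if anything falls off the work surface, if the arm or the gripper's body presses on something with over 40 N, if the wrist force passes 120 N, or if a joint passes its speed limit or range.

ROBOT

A 7-joint arm with a two-finger parallel gripper is mounted at the origin on the work surface; the furniture and walls round the work are solid. World frame = base frame: x ahead of the robot, y to its left, z up, the work surface at z = 0. Lengths are in m, angles in degrees, forces in N, time in s.
With the tool pointing down it reaches from about 0.425 to 0.875 m from the base axis. Payload 4.7 kg.
Tool frame: the origin (TCP) lies between the finger pads; the fingertips stand 11 mm ahead of it and the grasp point (between the pads) lies 8 mm behind it (env.tcp_to_tips is the distance from the TCP to the fingertips, in m); z points along the fingers, y is the line along which they close (so a half turn about z gives the same grasp; the last joint's range is limited). The gripper opens to 87 mm and grips with 3 to 60 N. Pads are 19 mm wide; open, the fingers measure 117 mm over their backs; the gripper's body (75 mm by 190 mm) begins 51 mm behind the grasp point.
Start: joints at [77.355, 18.392, -4.016, 83.108, 1.295, 78.541, -3.26], TCP at [0.151, -0.632, 0.234] pointing down, gripper open.
Joint ranges: [-163.93, 163.93], [-17.29, 119.83], [-79.2, 71.16], [3.27, 140.29], [-89.18, 269.18], [5.43, 117.66], [-154.24, 154.24]. Speed limits (degrees/s): [147.25, 147.25, 180, 180, 180, 180, 180].

INTERFACE

Orientations are given as [roll, pitch, yaw] about the fixed x, y, z axes, in that order (R = Rz(yaw) Ry(pitch) Rx(roll)).
In Python, from cell import env, viewer gives the robot as it stands.
- The arm moves only by the tool step_arm, never from a script. Its arguments are lists of equal length, an entry for each row: "delta_pos": the shift along the tool's x, y, z in units of 0.2 m (1.0 is 0.2 m), a list of three; "rot": the turn, a rotation vector about the tool's x, y, z in units of 1.5 rad (1.0 is 1.5 rad), a list of three; "gripper": the gripper command: -1 is shut, 1 is fully open, values between are in proportion. A call has 1 to 20 rows; each row is the pose to reach, as a shift and turn from the pose commanded when the call began, along the tool's axes at that moment; what a row does not reach only later rows make up. A row lasts 1/8 s, in which the tool goes at most 62.5 mm and 10.7 degrees, less where a joint would pass 70% of its speed; a pose out of reach is approached as far as the arm can. A call with a number of a shift or a turn outside -1 to 1 is refused whole. A call with a gripper value outside its range is refused whole. The fingers move at their own pace and stop on an object; "squeeze" is the grip in N (left out, the last holds). Time passes only in rows, so rows that repeat a pose let the fingers close. It gives the time, the measured TCP pose, the force, the opening and the grip force at its end, in the units of the state.
- env.get_obs(): the state, without advancing time (a new reading comes with each control period).
- viewer.read_camera(name): name is "scene" or "top" or "wrist"; returns a dict with "img" (384x512x3 uint8, red, green, blue), "fx", "fy", "cx", "cy" (pixels), "pose" (4x4, takes a point from camera to world coordinates). Camera axes: x right, y down, z forward; pixel columns grow to the right and rows downward; lengths in m; the calibration is good to about 2 mm. A picture is of the moment at which its call begins. There is no depth.
- env.sign_off(): hands the job in; it is judged then, once.
The state is a dict: "time_s": time; "qpos": joint angles; "joint_velocities": joint speeds; "effort": joint torques, N m; "tool_pos": TCP position; "tool_rot": TCP orientation; "force": force on the tool from outside, world axes, zero at the start; "wrist_torque": the same for the moment, N m; "grip_width": finger opening in m; "grasp_force": force on a finger pad.
Only numpy, scipy, OpenCV 4.12 (cv2) and the standard library are available. Lean on these libraries where they do the work, as an engineer would, in place of code of your own. Each camera call takes 0.05 s, during which the arm holds its last target. There are 200 camera calls.

## Working session

There is one attempt and no reset: what is moved stays moved. The work goes in short steps, Python scripts to look and compute and a tool call to move; the robot and the scene stay as the last step left them, time stands still between calls to the robot, and variables do not carry over. Pictures are saved under pics/ and viewed, at most 14 in all, crops included, and the job is handed in when it is done.

Besides the shell and the picture viewer there is one more tool, called after "Request:" as name(argument=value, ...), one argument or row to a line, values as JSON. step_arm: Moves the arm, as the interface text tells. Shifts and turns lie within -1 to 1; 1 stands for 0.2 m of shift or 1.5 rad of turn. Its arguments: {"type":"object","properties":{"delta_pos":{"type":"array"},"rot":{"type":"array"},"gripper":{"type":"array"},"squeeze":{"type":"number"}},"required":["delta_pos","rot","gripper"]}

```bash
ls; mkdir -p pics
python3 - <<'E'
from cell import env, viewer
import cv2,numpy as np
o=env.get_obs(); print({k:np.round(v,3).tolist() for k,v in o.items()})
for n in ["scene","top"]:
    c=viewer.read_camera(n); cv2.imwrite(f"pics/{n}0.png",c["img"][:,:,::-1]); print(n,c["fx"],c["fy"],c["cx"],c["cy"],np.round(c["pose"],4).tolist())
E
```

```text
pics
{'time_s': 0.0, 'qpos': [77.356, 18.439, -4.015, 83.174, 1.292, 78.542, -3.261], 'joint_velocities': [0.032, -0.048, 0.112, -0.071, 0.008, 0.017, -0.04], 'effort': [0.0, -49.13, -0.404, -31.252, -0.064, 0.044, 0.0], 'tool_pos': [0.151, -0.632, 0.232], 'tool_rot': [-179.889, 0.003, 13.452], 'force': [-0.161, 0.104, 0.376], 'wrist_torque': [0.027, 0.049, 0.033], 'grasp_force': 0.0, 'grip_width': 0.087}
scene 486.556435292415 486.556435292415 261.58125773858205 187.25125047702923 [[-0.8058, -0.2963, 0.5127, -0.1234], [-0.5921, 0.3977, -0.7009, 0.7656], [0.0038, -0.8684, -0.4959, 0.6755], [0.0, 0.0, 0.0, 1.0]]
top 368.5256207785713 368.5256207785713 253.51398469539023 191.96594919135066 [[-0.0031, -0.983, 0.1833, 0.2826], [-1.0, 0.0046, 0.0076, -0.0481], [-0.0083, -0.1833, -0.983, 1.2047], [0.0, 0.0, 0.0, 1.0]]
```

View pics/top0.png

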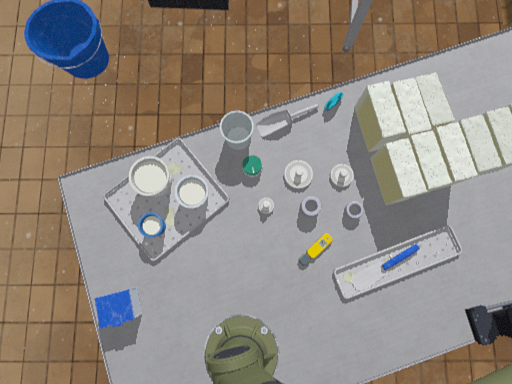

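View pics/scene0.png

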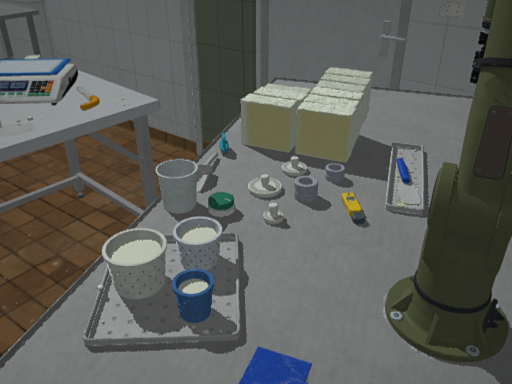

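The top view shows the moulds: large at (150,177), medium (191,192), small (151,226). The followers are at (298,174), (342,176) and (266,207), and the weights at (310,206) and (354,210). A jug stands at (237,130). Next I'll segment them.

```bash
cat > h.py <<'E'
import numpy as np, cv2
def cast(c,u,v,z):
    P=np.array(c["pose"]); d=P[:3,:3]@np.array([(u-c["cx"])/c["fx"],(v-c["cy"])/c["fy"],1.]); o=P[:3,3]
    return o+d*(z-o[2])/d[2]
def proj(c,p):
    P=np.array(c["pose"]); q=P[:3,:3].T@(np.asarray(p)-P[:3,3]); return np.array([c["cx"]+c["fx"]*q[0]/q[2],c["cy"]+c["fy"]*q[1]/q[2]])
def tri(l):
    A=np.zeros((3,3));b=np.zeros(3)
    for c,u,v in l:
        P=np.array(c["pose"]);o=P[:3,3];d=cast(c,u,v,0)-o;d/=np.linalg.norm(d);M=np.eye(3)-np.outer(d,d);A+=M;b+=M@o
    return np.linalg.solve(A,b)
E
python3 - <<'E'
from cell import env, viewer
from h import *
t=viewer.read_camera("top"); s=viewer.read_camera("scene")
L=[("mL",150,176,.1),("mM",191,191,.085),("mS",151,225,.08),("fL",298,173,.04),("fM",342,175,.04),("fS",266,205,.044),("wT",311,205,.05),("wL",354,209,.036),("jug",237,125,.12)]
for n,u,v,z in L:
    p=cast(t,u,v,z); print(n,np.round(p,3),"r=%.3f az=%.0f"%(np.hypot(*p[:2]),np.degrees(np.arctan2(p[1],p[0]))),proj(s,p).round())
cv2.imwrite("pics/topc.png",cv2.resize(t["img"][125:265,100:366,::-1],None,fx=3,fy=3,interpolation=cv2.INTER_CUBIC))
cv2.imwrite("pics/scenec.png",cv2.resize(s["img"][145:350,80:360,::-1],None,fx=2.8,fy=2.8,interpolation=cv2.INTER_CUBIC))
w=viewer.read_camera("wrist"); print(np.round(w["pose"],4).tolist(),w["fx"],w["cx"],w["cy"])
E
```

```text
mL [0.54  0.279 0.1  ] r=0.608 az=27 [136. 242.]
mM [0.495 0.154 0.085] r=0.519 az=17 [197. 228.]
mS [0.391 0.275 0.08 ] r=0.478 az=35 [194. 279.]
fL [ 0.562 -0.184  0.04 ] r=0.591 az=-18 [264. 177.]
fM [ 0.554 -0.326  0.04 ] r=0.643 az=-30 [295. 159.]
fS [ 0.457 -0.079  0.044] r=0.463 az=-10 [274. 204.]
wT [ 0.455 -0.221  0.05 ] r=0.506 az=-26 [305. 180.]
wL [ 0.444 -0.36   0.036] r=0.571 az=-39 [334. 166.]
jug [0.696 0.011 0.12 ] r=0.696 az=1 [176. 163.]
[[0.233, -0.9294, -0.2864, 0.2306], [-0.9725, -0.223, -0.0673, -0.6139], [-0.0013, 0.2942, -0.9558, 0.3845], [0.0, 0.0, 0.0, 1.0]] 305.0400035953021 251.95906479736942 184.19535266133252
```

View pics/topc.png

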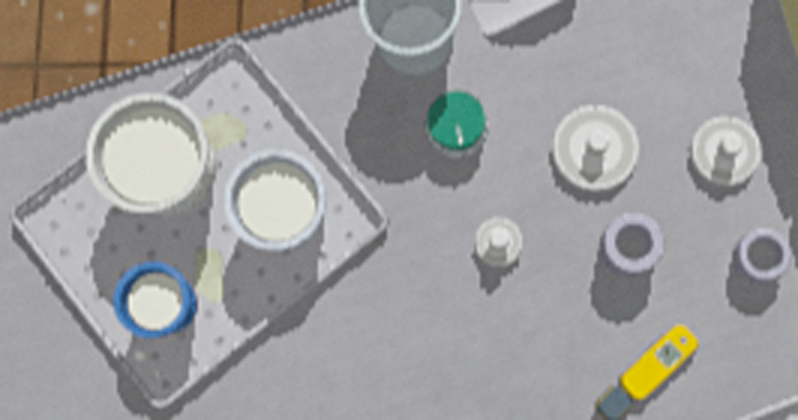

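View pics/scenec.png

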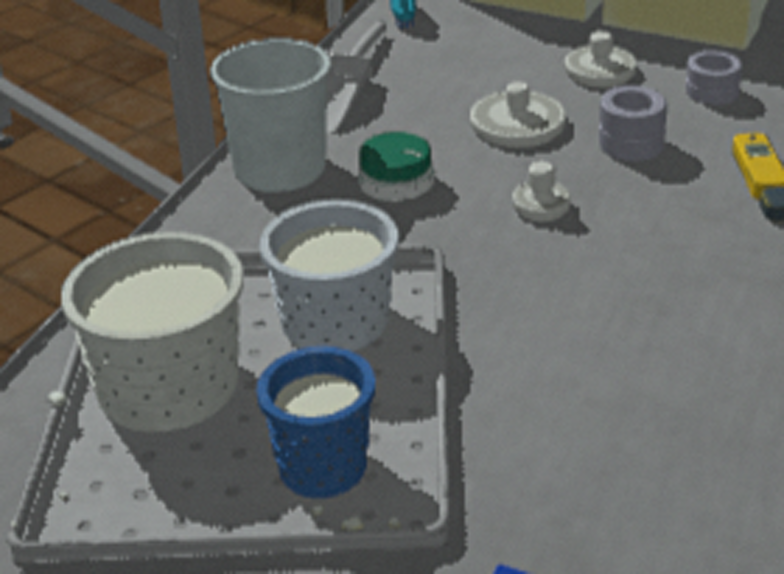

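Topc and scenec confirm the layout, and the rough positions from the two views agree. Next I'll write a move planner that only prints tool-frame numbers, then survey with the wrist camera.

```bash
cat > plan.py <<'E'
import numpy as np, math
def plan(start, wps):
    """start,wps: x,y,z,yaw(deg). prints per-call tool-frame units (delta,rotz,rows)"""
    p=np.array(start[:3],float); yaw=start[3]
    for w in wps:
        k=0
        while True:
            a=math.radians(yaw); R=np.array([[math.cos(a),math.sin(a),0],[math.sin(a),-math.cos(a),0],[0,0,-1]])
            d=R.T@(np.array(w[:3])-p)/.2; r=-math.radians(w[3]-yaw)/1.5
            if k and max(np.abs(d).max(),abs(r))<2e-3: break
            s=min(1,1/max(np.abs(d).max(),abs(r),1e-9)); n=1 if s==1 else math.ceil(1/s); s=1/n
            d=np.round(d*s,3); r=round(r*s,3)
            rows=math.ceil(max(np.linalg.norm(d)*.2/.0625,abs(r)*math.degrees(1.5)/10.7))
            p=p+R@d*.2; yaw-=math.degrees(r*1.5); k+=1
            print(d.tolist(),"rz",r,"min rows",rows,"->",np.round(p,4),round(yaw,1))
            if n==1: break
def now():
    from cell import env
    o=env.get_obs(); return [*o["tool_pos"],o["tool_rot"][2]]
E
python3 -c "
from plan import *
plan(now(),[(.48,-.21,.33,66),(.46,.2,.34,66)])"
```

```text
[0.697, -0.556, -0.162] rz -0.204 min rows 3 -> [ 0.2608 -0.4914  0.2654] 31.0
[0.832, -0.321, -0.161] rz -0.204 min rows 3 -> [ 0.3704 -0.3507  0.2976] 48.5
[0.89, -0.056, -0.162] rz -0.203 min rows 3 -> [ 0.4799 -0.2099  0.33  ] 66.0
[0.916, -0.463, -0.025] rz -0.0 min rows 4 -> [ 0.47   -0.0049  0.335 ] 66.0
[0.915, -0.463, -0.025] rz -0.0 min rows 4 -> [0.46 0.2  0.34] 66.0
```

Request:
step_arm(
  delta_pos=[
    [0.23,-0.19,-0.05],
    [0.46,-0.37,-0.11],
    [0.7,-0.56,-0.16],
    [0.7,-0.56,-0.16],
    [0.7,-0.56,-0.16],
  ],
  rot=[
    [0,0,-0.1],
    [0,0,-0.2],
    [0,0,-0.2],
    [0,0,-0.2],
    [0,0,-0.2],
  ],
  gripper=[
    [1],
    [1],
    [1],
    [1],
    [1],
  ],
)

```text
$.gripper[0]: bad value
```

Request:
step_arm(
  delta_pos=[
    [0.28,-0.11,-0.05],
    [0.55,-0.21,-0.11],
    [0.83,-0.32,-0.16],
    [0.83,-0.32,-0.16],
    [0.83,-0.32,-0.16],
  ],
  rot=[
    [0,0,-0.1],
    [0,0,-0.2],
    [0,0,-0.2],
    [0,0,-0.2],
    [0,0,-0.2],
  ],
  gripper=[
    [1],
    [1],
    [1],
    [1],
    [1],
  ],
)

```text
$.gripper[0]: bad value
```

Request:
step_arm(
  delta_pos=[
    [0.3,-0.02,-0.05],
    [0.6,-0.04,-0.11],
    [0.89,-0.06,-0.16],
    [0.89,-0.06,-0.16],
    [0.89,-0.06,-0.16],
    [0.89,-0.06,-0.16],
  ],
  rot=[
    [0,0,-0.1],
    [0,0,-0.2],
    [0,0,-0.2],
    [0,0,-0.2],
    [0,0,-0.2],
    [0,0,-0.2],
  ],
  gripper=[
    [1],
    [1],
    [1],
    [1],
    [1],
    [1],
  ],
)

```text
$.gripper[0]: bad value
```

Run:
```python
from cell import env, viewer
import cv2,numpy as np,pickle
from plan import *
c=viewer.read_camera("wrist"); pickle.dump(c,open("w1.pkl","wb")); cv2.imwrite("pics/w1.png",c["img"][:,:,::-1]); print(np.round(c["pose"],3).tolist()); print(now())
```

```text
[[0.233, -0.929, -0.286, 0.231], [-0.972, -0.223, -0.068, -0.614], [-0.001, 0.294, -0.956, 0.385], [0.0, 0.0, 0.0, 1.0]]
[np.float64(0.1511385965311809), np.float64(-0.6320099886724427), np.float64(0.23318906327936326), np.float64(13.453544972532578)]
```

View pics/w1.png

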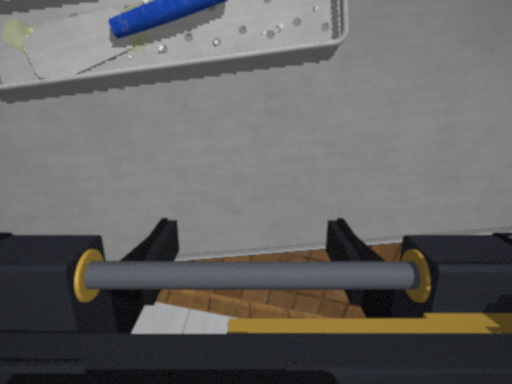

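The refused calls moved nothing: gripper entries must be plain scalars. The wrist view shows that the area on the tool's +x side, above row 220, is clear.

Request:
step_arm(
  delta_pos=[
    [0.23,-0.19,-0.1],
    [0.46,-0.37,-0.2],
    [0.7,-0.55,-0.3],
    [0.7,-0.55,-0.3],
    [0.7,-0.55,-0.3],
  ],
  rot=[
    [0,0,-0.1],
    [0,0,-0.2],
    [0,0,-0.2],
    [0,0,-0.2],
    [0,0,-0.2],
  ],
  gripper=[1,1,1,1,1],
)

```text
time_s: 0.92
tool_pos: [0.2612, -0.493, 0.2937]
tool_rot: [180.0, 0.1, 30.6]
force: [0.2, -1.5, -1.1]
grip_width: 0.0869
grasp_force: 0.0
```

Request:
step_arm(
  delta_pos=[
    [0.28,-0.2,-0.1],
    [0.55,-0.42,-0.2],
    [0.83,-0.65,-0.3],
    [0.83,-0.65,-0.3],
    [0.83,-0.65,-0.3],
    [0.83,-0.65,-0.3],
    [0.83,-0.65,-0.3],
  ],
  rot=[
    [0,0,-0.1],
    [0,0,-0.2],
    [0,0,-0.3],
    [0,0,-0.4],
    [0,0,-0.4],
    [0,0,-0.4],
    [0,0,-0.4],
  ],
  gripper=[1,1,1,1,1,1,1],
)

```text
time_s: 1.8
tool_pos: [0.3372, -0.2978, 0.3527]
tool_rot: [-179.9, -0.0, 64.8]
force: [0.3, -0.0, -0.2]
grip_width: 0.087
grasp_force: 0.0
```

```bash
cat > snap.py <<'E'
import sys,pickle,cv2,numpy as np
from cell import env, viewer
from plan import *
n=sys.argv[1]
c=viewer.read_camera("wrist"); pickle.dump(c,open(n+".pkl","wb")); cv2.imwrite(f"pics/{n}.png",c["img"][:,:,::-1])
o=env.get_obs(); print(np.round(now(),4).tolist(),np.round(o["tool_rot"],2),round(o["time_s"],2),"cam z",round(c["pose"][2][3],3))
E
python3 snap.py s1
```

```text
[0.3374, -0.2975, 0.3527, 64.8204] [-1.7992e+02 -5.0000e-02  6.4820e+01] 1.85 cam z 0.504
```

View pics/s1.png

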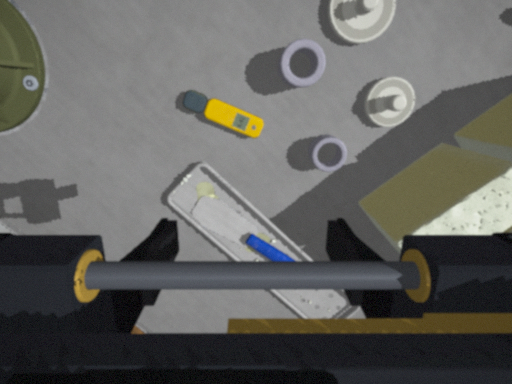

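This view shows the tall weight at (303,63), the low weight at (330,153), the medium follower at (390,101) and the large one at (362,12), partly cut off. I'll shift to frame them all.

Request:
step_arm(
  delta_pos=[
    [0.26,0.2,0],
    [0.53,0.41,0],
    [0.53,0.41,0],
    [0.53,0.41,0],
    [0.53,0.41,0],
    [0.53,0.41,0],
  ],
  rot=[
    [0,0,0],
    [0,0,0],
    [0,0,0],
    [0,0,0],
    [0,0,0],
    [0,0,0],
  ],
  gripper=[1,1,1,1,1,1],
)

```text
time_s: 2.6
tool_pos: [0.4563, -0.2361, 0.3537]
tool_rot: [180.0, 0.0, 64.9]
force: [0.4, -0.2, -1.0]
grip_width: 0.087
grasp_force: 0.0
```

```bash
python3 snap.py s2
```

```text
[0.4565, -0.2358, 0.3537, 64.8808] [1.7999e+02 4.0000e-02 6.4880e+01] 2.65 cam z 0.505
```

View pics/s2.png

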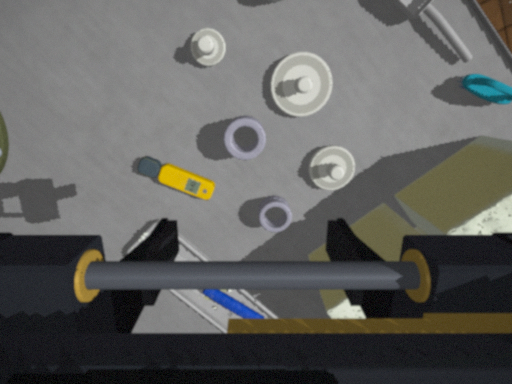

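s2 shows all five: small follower (207,47), large (302,84), medium (332,168), tall weight (245,138), low weight (276,215). I'll fit circles on the known planes.

```bash
cat > fit.py <<'E'
import numpy as np,cv2,pickle
from scipy.optimize import least_squares
from h import *
def circ(P,R):
    f=lambda q:np.hypot(P[:,0]-q[0],P[:,1]-q[1])-q[2]
    r=least_squares(f,[*P.mean(0),R],loss="soft_l1",f_scale=.001); return r.x,np.std(f(r.x))
def blob(c,mask,u,v,z,R,hull=True):
    cs,_=cv2.findContours(mask,cv2.RETR_EXTERNAL,cv2.CHAIN_APPROX_NONE)
    k=min(cs,key=lambda k:-cv2.pointPolygonTest(k,(float(u),float(v)),True))
    if hull:
        m=np.zeros_like(mask); cv2.drawContours(m,[cv2.convexHull(k)],-1,255,-1); k=cv2.findContours(m,cv2.RETR_EXTERNAL,cv2.CHAIN_APPROX_NONE)[0][0]
    P=np.array([cast(c,x,y,z)[:2] for x,y in k[:,0,:].astype(float)])
    return circ(P,R)
E
python3 - <<'E'
from fit import *
c=pickle.load(open("s2.pkl","rb")); im=c["img"].astype(int)
for u,v in [(222,140),(240,155),(280,84),(293,100),(215,55),(265,215),(150,100),(345,178),(270,230)]: print((u,v),im[v,u])
E
```

```text
(222, 140) [84 84 86]
(240, 155) [154 155 166]
(280, 84) [104 103  98]
(293, 100) [209 210 201]
(215, 55) [190 191 182]
(265, 215) [104 103 108]
(150, 100) [142 140 141]
(345, 178) [169 168 160]
(270, 230) [147 146 158]
```

```bash
cat >> fit.py <<'E'
def contour(mask,u,v):
    cs,_=cv2.findContours(mask,cv2.RETR_EXTERNAL,cv2.CHAIN_APPROX_NONE)
    k=max(cs,key=lambda k:cv2.pointPolygonTest(k,(float(u),float(v)),True))
    m=np.zeros_like(mask); cv2.drawContours(m,[cv2.convexHull(k)],-1,255,-1)
    return cv2.findContours(m,cv2.RETR_EXTERNAL,cv2.CHAIN_APPROX_NONE)[0][0][:,0,:].astype(float)
def cyl(c,k,zt,zb,R):
    T=np.array([cast(c,x,y,zt)[:2] for x,y in k]);B=np.array([cast(c,x,y,zb)[:2] for x,y in k])
    def f(q):
        a=np.hypot(*(T-q[:2]).T)-q[2];b=np.hypot(*(B-q[:2]).T)-q[2]
        return np.where(abs(a)<abs(b),a,b)
    r=least_squares(f,[*T.mean(0),R],loss="soft_l1",f_scale=.001); return r.x,np.std(f(r.x))
E
python3 - <<'E'
from fit import *
c=pickle.load(open("s2.pkl","rb")); im=c["img"].astype(int); R,G,B=im[...,0],im[...,1],im[...,2]
mf=((R-B>=4)&(R>85)).astype(np.uint8)*255; mw=((B-G>=4)).astype(np.uint8)*255
k=np.ones((3,3),np.uint8)
mf=cv2.morphologyEx(mf,cv2.MORPH_OPEN,k); mw=cv2.morphologyEx(mw,cv2.MORPH_OPEN,k); mw=cv2.morphologyEx(mw,cv2.MORPH_CLOSE,k)
cv2.imwrite("pics/m2.png",np.hstack([mf[:240,180:380],mw[:240,180:380]]))
for n,m,u,v,zt,zb,r in [("fL",mf,290,100,.014,.006,.0475),("fM",mf,340,180,.014,.006,.038),("fS",mf,215,55,.014,.006,.026),("wT",mw,240,155,.05,0,.032),("wL",mw,270,229,.036,0,.028)]:
    q,s=cyl(c,contour(m,u,v),zt,zb,r); print(n,q.round(4),"expR",r,"res",s.round(4))
E
```

```text
fL [ 0.5632 -0.1879  0.047 ] expR 0.0475 res 0.0004
fM [ 0.5596 -0.332   0.037 ] expR 0.038 res 0.0008
fS [ 0.4581 -0.08    0.0252] expR 0.026 res 0.0004
wT [ 0.452  -0.2207  0.0324] expR 0.032 res 0.0006
wL [ 0.442  -0.3574  0.0314] expR 0.028 res 0.0016
```

View pics/m2.png

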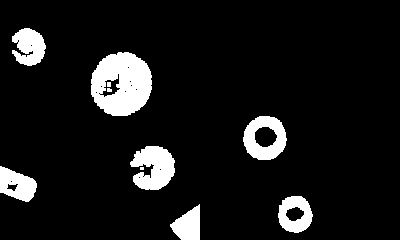

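Circle fits match the given radii (the low weight I'll refine later). First I'll pick the small follower.

```bash
python3 -c "
from plan import *
plan(now(),[(.458,-.08,.16,80),(.458,-.08,.028,80)])"
```

```text
[0.708, -0.324, 0.969] rz -0.176 min rows 4 -> [ 0.4579 -0.0801  0.1599] 80.0
[0.0, 0.0, 0.66] rz 0.0 min rows 3 -> [ 0.4579 -0.0801  0.0279] 80.0
```

Request:
step_arm(
  delta_pos=[
    [0.24,-0.11,0.2],
    [0.47,-0.22,0.45],
    [0.71,-0.325,0.7],
    [0.71,-0.325,0.97],
    [0.71,-0.325,0.97],
    [0.71,-0.325,0.97],
    [0.71,-0.325,0.97],
  ],
  rot=[
    [0,0,-0.05],
    [0,0,-0.1],
    [0,0,-0.175],
    [0,0,-0.175],
    [0,0,-0.175],
    [0,0,-0.175],
    [0,0,-0.175],
  ],
  gripper=[1,1,1,1,1,1,1],
)

```text
time_s: 3.52
tool_pos: [0.4602, -0.0801, 0.1619]
tool_rot: [179.8, 0.0, 79.9]
force: [0.5, 0.6, 0.8]
grip_width: 0.0871
grasp_force: 0.0
```

```bash
python3 snap.py s3
python3 - <<'E'
from fit import *
from plan import *
c=pickle.load(open("s3.pkl","rb")); print(proj(c,[.458,-.08,.014]),proj(c,[.458,-.08,.044]))
plan(now(),[(.458,-.08,.028,80)])
E
```

```text
[0.4601, -0.08, 0.1618, 79.9431] [1.7978e+02 4.0000e-02 7.9940e+01] 3.58 cam z 0.313
[248.47795633 173.37951499] [248.27194832 181.87240755]
[-0.002, -0.01, 0.669] rz -0.001 min rows 3 -> [ 0.4581 -0.08    0.028 ] 80.0
```

View pics/s3.png

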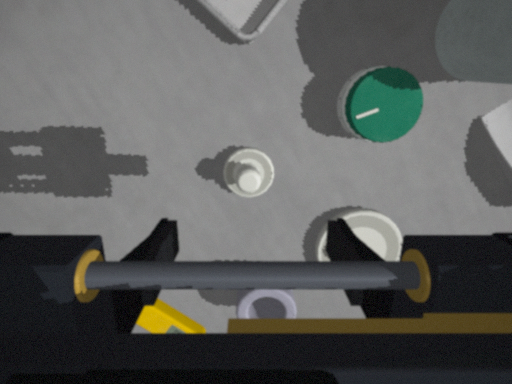

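The small follower's disc is at (249,173) and its knob at (249,181), both matching the prediction. I'll descend and grip.

Request:
step_arm(
  delta_pos=[
    [0,-0.01,0.2],
    [0,-0.01,0.4],
    [0,-0.01,0.55],
    [0,-0.01,0.63],
    [0,-0.01,0.67],
    [0,-0.01,0.67],
    [0,-0.01,0.67],
    [0,-0.01,0.67],
    [0,-0.01,0.67],
    [0,-0.01,0.67],
    [0,-0.01,0.67],
    [0,-0.01,0.67],
    [0,-0.01,0.67],
    [0,-0.01,0.67],
  ],
  rot=[
    [0,0,0],
    [0,0,0],
    [0,0,0],
    [0,0,0],
    [0,0,0],
    [0,0,0],
    [0,0,0],
    [0,0,0],
    [0,0,0],
    [0,0,0],
    [0,0,0],
    [0,0,0],
    [0,0,0],
    [0,0,0],
  ],
  gripper=[1,1,1,1,1,1,-1,-1,-1,-1,-1,-1,-1,-1],
  squeeze=15,
)

```text
time_s: 5.32
tool_pos: [0.4565, -0.0782, 0.0255]
tool_rot: [180.0, 0.0, 80.1]
force: [-0.0, 0.3, 0.3]
grip_width: 0.023
grasp_force: 15.0
```

Gripped at 23 mm. Next I'll lift and go to a spot for surveying the moulds.

```bash
python3 -c "
from plan import *
plan(now(),[(.457,-.078,.2,80),(.457,.09,.33,80)])"
```

```text
[0.002, 0.002, -0.872] rz 0.001 min rows 3 -> [ 0.457  -0.0779  0.1999] 80.0
[0.827, -0.146, -0.65] rz -0.0 min rows 4 -> [0.457  0.09   0.3299] 80.0
```

Request:
step_arm(
  delta_pos=[
    [0,0,-0.05],
    [0,0,-0.15],
    [0,0,-0.35],
    [0,0,-0.6],
    [0,0,-0.87],
    [0,0,-0.87],
    [0,0,-0.87],
  ],
  rot=[
    [0,0,0],
    [0,0,0],
    [0,0,0],
    [0,0,0],
    [0,0,0],
    [0,0,0],
    [0,0,0],
  ],
  gripper=[-1,-1,-1,-1,-1,-1,-1],
)

```text
time_s: 6.2
tool_pos: [0.4561, -0.0782, 0.1994]
tool_rot: [-180.0, 0.0, 80.1]
force: [-0.6, -0.3, -0.6]
grip_width: 0.0232
grasp_force: 15.0
```

Request:
step_arm(
  delta_pos=[
    [0.2,-0.04,-0.16],
    [0.4,-0.07,-0.32],
    [0.6,-0.11,-0.48],
    [0.82,-0.15,-0.65],
    [0.82,-0.15,-0.65],
    [0.82,-0.15,-0.65],
    [0.82,-0.15,-0.65],
  ],
  rot=[
    [0,0,0],
    [0,0,0],
    [0,0,0],
    [0,0,0],
    [0,0,0],
    [0,0,0],
    [0,0,0],
  ],
  gripper=[-1,-1,-1,-1,-1,-1,-1],
)

```text
time_s: 7.08
tool_pos: [0.4547, 0.0868, 0.3279]
tool_rot: [-179.8, 0.0, 79.9]
force: [0.6, -0.7, -0.5]
grip_width: 0.0236
grasp_force: 15.0
```

```bash
python3 snap.py s4
```

```text
[0.4548, 0.087, 0.3281, 79.9207] [-1.7984e+02  2.0000e-02  7.9920e+01] 7.12 cam z 0.479
```

View pics/s4.png

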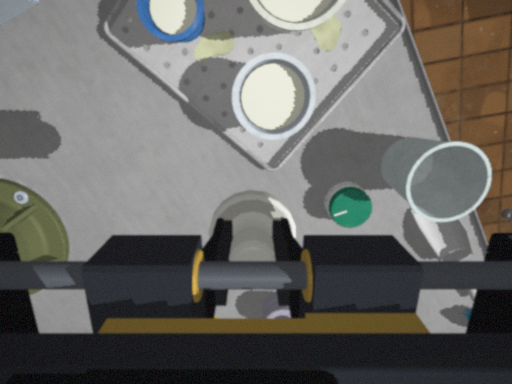

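The medium mould is at (273,96), with the large and small ones cut at the top. The held follower is at (252,230). I'll shift further in +y.

Request:
step_arm(
  delta_pos=[
    [0.27,-0.05,0],
    [0.54,-0.1,0],
    [0.54,-0.1,0],
    [0.54,-0.1,0],
    [0.54,-0.1,0],
    [0.54,-0.1,0],
  ],
  rot=[
    [0,0,0],
    [0,0,0],
    [0,0,0],
    [0,0,0],
    [0,0,0],
    [0,0,0],
  ],
  gripper=[-1,-1,-1,-1,-1,-1],
)

```text
time_s: 7.88
tool_pos: [0.4546, 0.197, 0.3294]
tool_rot: [-180.0, 0.0, 79.9]
force: [0.4, -0.5, -1.4]
grip_width: 0.0232
grasp_force: 15.0
```

```bash
python3 snap.py s5; python3 -c "
from fit import *
c=pickle.load(open('s5.pkl','rb'))
for n,p in dict(L=[.54,.279,.1],M=[.495,.154,.085],S=[.391,.275,.08]).items(): print(n,proj(c,p))"
```

```text
[0.4545, 0.1973, 0.3294, 79.9393] [1.800e+02 3.000e-02 7.994e+01] 7.92 cam z 0.481
L [310.50915611  76.70496706]
M [286.38884888 179.76035064]
S [191.33143937 102.38060455]
```

View pics/s5.png

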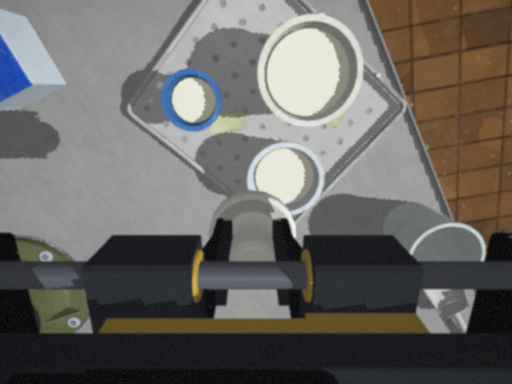

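s5 shows the small mould at (191,100), the large at (310,70) and the medium at (286,178). I'll fit the rims by radial edges on the rim plane.

```bash
cat >> fit.py <<'E'
def radial(c,ctr,z,R,sign=-1,lo=.88,hi=1.12,chan=None,it=3):
    g=cv2.GaussianBlur(c["img"],(3,3),0).astype(np.float32); g=g.mean(2) if chan is None else chan(g)
    q=np.array([*ctr,R]); rr=np.linspace(lo*R,hi*R,80)
    for _ in range(it):
        P=[]
        for a in np.linspace(0,2*np.pi,120,endpoint=False):
            uv=np.array([proj(c,[q[0]+r*np.cos(a),q[1]+r*np.sin(a),z]) for r in rr],np.float32)
            s=cv2.remap(g.astype(np.float32),uv[:,0].copy(),uv[:,1].copy(),cv2.INTER_LINEAR,borderMode=cv2.BORDER_REPLICATE).ravel()
            if uv.min()<1 or uv[:,0].max()>510 or uv[:,1].max()>205: continue
            d=np.gradient(cv2.GaussianBlur(s[None],(9,1),0).ravel())*sign; i=d.argmax()
            if d[i]>1: P.append(q[:2]+rr[i]*np.array([np.cos(a),np.sin(a)]))
        q,s=circ(np.array(P),R)
    return q,s,len(P)
E
python3 - <<'E'
from fit import *
s4=pickle.load(open("s4.pkl","rb"));s5=pickle.load(open("s5.pkl","rb"))
blue=lambda g:g[...,2]-g[...,0]
for t in (.003,.008):
  for n,c,ctr,h,R,ch,sg in [("L5",s5,(.54,.279),.095,.0625,None,-1),("M4",s4,(.495,.154),.08,.0525,None,-1),("M5",s5,(.495,.154),.08,.0525,None,-1),("S5",s5,(.391,.275),.075,.039,blue,-1)]:
    q,s,m=radial(c,ctr,h+t,R,sg,chan=ch); print(t,n,q.round(4),"expR",R,"res",s.round(4),m)
from cell import viewer
t=viewer.read_camera("top"); pickle.dump(t,open("t.pkl","wb"))
for n,ctr,h,R,ch in [("L",(.54,.279),.1,.0625,None),("M",(.495,.154),.085,.0525,None),("S",(.391,.275),.08,.039,blue)]:
    q,s,m=radial(t,ctr,h,R,-1,chan=ch); print("top",n,q.round(4),s.round(4),m)
E
```

```text
0.003 L5 [0.5402 0.2835 0.0625] expR 0.0625 res 0.0004 120
0.003 M4 [0.4936 0.1529 0.0526] expR 0.0525 res 0.0014 113
0.003 M5 [0.4934 0.1526 0.0527] expR 0.0525 res 0.0011 76
0.003 S5 [0.3907 0.2775 0.0387] expR 0.039 res 0.0004 120
0.008 L5 [0.5392 0.2835 0.0616] expR 0.0625 res 0.0008 120
0.008 M4 [0.4933 0.153  0.052 ] expR 0.0525 res 0.0014 113
0.008 M5 [0.4931 0.1542 0.0521] expR 0.0525 res 0.0014 76
0.008 S5 [0.3917 0.2775 0.0383] expR 0.039 res 0.0003 120
top L [0.5454 0.2819 0.0603] 0.0028 26
top M [0.4751 0.1658 0.0549] 0.0024 46fit.py:6: RuntimeWarning: Mean of empty slice.
  r=least_squares(f,[*P.mean(0),R],loss="soft_l1",f_scale=.001); return r.x,np.std(f(r.x))
  ret = ret.dtype.type(ret / rcount)
Traceback (most recent call last):
  File "fit.py", line 36, in radial
    q,s=circ(np.array(P),R)
        ~~~~^^^^^^^^^^^^^^^
  File "fit.py", line 6, in circ
    r=least_squares(f,[*P.mean(0),R],loss="soft_l1",f_scale=.001); return r.x,np.std(f(r.x))
                      ^^^^^^^^^^^^^^
TypeError: Value after * must be an iterable, not numpy.float64
```

The rims fit their given radii exactly with a 3 mm tray: L (0.540,0.2835), M (0.4935,0.153), S (0.391,0.2775). Now I'll place the small follower.

```bash
python3 -c "
from plan import *
plan(now(),[(.3913,.279,.2,80),(.3913,.279,.112,80),(.3913,.279,.0885,80)])"
```

```text
[0.346, -0.382, 0.647] rz -0.0 min rows 3 -> [0.3912 0.279  0.2001] 80.0
[0.0, 0.0, 0.44] rz -0.0 min rows 2 -> [0.3912 0.279  0.1121] 80.0
[0.0, 0.0, 0.118] rz -0.0 min rows 1 -> [0.3912 0.279  0.0885] 80.0
```

Request:
step_arm(
  delta_pos=[
    [0.12,-0.13,0.2],
    [0.24,-0.26,0.4],
    [0.346,-0.382,0.647],
    [0.346,-0.382,0.647],
    [0.346,-0.382,0.647],
    [0.346,-0.382,0.647],
    [0.346,-0.382,0.647],
  ],
  rot=[
    [0,0,0],
    [0,0,0],
    [0,0,0],
    [0,0,0],
    [0,0,0],
    [0,0,0],
    [0,0,0],
  ],
  gripper=[-1,-1,-1,-1,-1,-1,-1],
)

```text
time_s: 8.85
tool_pos: [0.3922, 0.2793, 0.2011]
tool_rot: [179.9, -0.0, 80.0]
force: [0.6, -0.3, 0.2]
grip_width: 0.0231
grasp_force: 15.0
```

Request:
step_arm(
  delta_pos=[
    [0,0,0.15],
    [0,0,0.3],
    [0,0,0.4],
    [0,0,0.44],
    [0,0,0.44],
    [0,0,0.44],
    [0,0,0.44],
  ],
  rot=[
    [0,0,0],
    [0,0,0],
    [0,0,0],
    [0,0,0],
    [0,0,0],
    [0,0,0],
    [0,0,0],
  ],
  gripper=[-1,-1,-1,-1,-1,-1,-1],
)

```text
time_s: 9.72
tool_pos: [0.3915, 0.2799, 0.1129]
tool_rot: [179.9, -0.0, 80.0]
force: [0.5, -0.5, -0.7]
grip_width: 0.0234
grasp_force: 15.0
```

```bash
python3 -c "
from plan import *
print(now()); plan(now(),[(.3913,.279,.0885,80)])"
```

```text
[np.float64(0.39148565564596743), np.float64(0.2798865454658118), np.float64(0.11288973770448184), np.float64(80.04139143170323)]
[-0.005, -0.0, 0.122] rz 0.0 min rows 1 -> [0.3913 0.2789 0.0885] 80.0
```

Request:
step_arm(
  delta_pos=[
    [-0.005,0,0.02],
    [-0.005,0,0.04],
    [-0.005,0,0.06],
    [-0.005,0,0.08],
    [-0.005,0,0.1],
    [-0.005,0,0.11],
    [-0.005,0,0.12],
    [-0.005,0,0.12],
    [-0.005,0,0.12],
  ],
  rot=[
    [0,0,0],
    [0,0,0],
    [0,0,0],
    [0,0,0],
    [0,0,0],
    [0,0,0],
    [0,0,0],
    [0,0,0],
    [0,0,0],
  ],
  gripper=[-1,-1,-1,-1,-1,-1,-1,-1,-1],
)

```text
time_s: 10.85
tool_pos: [0.3908, 0.2787, 0.0882]
tool_rot: [180.0, 0.0, 80.1]
force: [-0.0, 0.5, -0.2]
grip_width: 0.0228
grasp_force: 15.0
```

Request:
step_arm(
  delta_pos=[
    [0,0,0.005],
    [0,0,0.005],
    [0,0,0.01],
    [0,0,0.01],
  ],
  rot=[
    [0,0,0],
    [0,0,0],
    [0,0,0],
    [0,0,0],
  ],
  gripper=[-1,-1,-1,-1],
)

```text
time_s: 11.35
tool_pos: [0.3909, 0.2787, 0.0863]
tool_rot: [180.0, 0.0, 80.1]
force: [-0.6, -0.4, 2.4]
grip_width: 0.0232
grasp_force: 15.0
```

```bash
python3 -c "
from cell import env
o=env.get_obs();print(o['tool_pos'],o['force'],o['grip_width'])"
```

```text
[0.39085428 0.27873675 0.08632103] [-0.56140785 -0.43613242  2.35633855] 0.023190340370258387
```

Contact at 2.4 N. The tips are just inside the mouth, so I'll open only slightly and rise before opening fully.

Request:
step_arm(
  delta_pos=[
    [0,0,0.005],
    [0,0,0.005],
    [0,0,0.005],
    [0,0,0.005],
    [0,0,-0.02],
    [0,0,-0.06],
    [0,0,-0.15],
    [0,0,-0.35],
    [0,0,-0.6],
    [0,0,-0.8],
    [0,0,-0.8],
    [0,0,-0.8],
  ],
  rot=[
    [0,0,0],
    [0,0,0],
    [0,0,0],
    [0,0,0],
    [0,0,0],
    [0,0,0],
    [0,0,0],
    [0,0,0],
    [0,0,0],
    [0,0,0],
    [0,0,0],
    [0,0,0],
  ],
  gripper=[-0.37,-0.37,-0.37,-0.37,-0.37,-0.37,-0.37,1,1,1,1,1],
)

```text
time_s: 12.85
tool_pos: [0.3904, 0.2785, 0.246]
tool_rot: [180.0, 0.1, 80.1]
force: [-0.5, 0.2, -1.6]
grip_width: 0.0693
grasp_force: 0.0
```

```bash
python3 snap.py s6
python3 - <<'E'
from fit import *
c=pickle.load(open("s6.pkl","rb"))
blue=lambda g:g[...,2]-g[...,0]
g=(c["img"][...,2].astype(int)-c["img"][...,0]>40)
print(proj(c,[.391,.2775,.078]),proj(c,[.391,.2775,.076]))
cv2.imwrite("pics/s6c.png",cv2.resize(c["img"][90:260,150:350,::-1],None,fx=3,fy=3))
from plan import *
# back to the large follower
plan(now(),[(.5632,-.1879,.2,80),(.5632,-.1879,.026,80)])
E
```

```text
[0.3901, 0.2783, 0.2454, 80.0708] [-1.7995e+02  7.0000e-02  8.0070e+01] 12.9 cam z 0.397
[251.856948   169.08335777] [251.85572244 168.62676707]
[-0.716, 0.418, 0.076] rz 0.0 min rows 3 -> [0.4478 0.1229 0.2302] 80.1
[-0.716, 0.418, 0.075] rz 0.0 min rows 3 -> [ 0.5054 -0.0326  0.2152] 80.1
[-0.715, 0.418, 0.076] rz 0.001 min rows 3 -> [ 0.5631 -0.1879  0.2   ] 80.0
[-0.0, 0.0, 0.87] rz -0.0 min rows 3 -> [ 0.5631 -0.1879  0.026 ] 80.0
```

View pics/s6c.png

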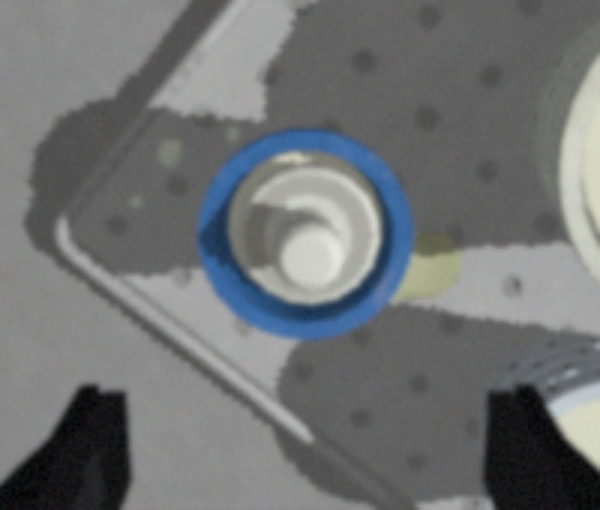

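The small follower sits flat in the blue mould with its knob up (crop 310,255). Next is the large follower.

Request:
step_arm(
  delta_pos=[
    [-0.24,0.14,0.02],
    [-0.48,0.28,0.05],
    [-0.716,0.418,0.076],
    [-0.716,0.418,0.076],
    [-0.716,0.418,0.076],
  ],
  rot=[
    [0,0,0],
    [0,0,0],
    [0,0,0],
    [0,0,0],
    [0,0,0],
  ],
  gripper=[1,1,1,1,1],
)

```text
time_s: 13.52
tool_pos: [0.4475, 0.1238, 0.2299]
tool_rot: [-179.8, -0.0, 80.1]
force: [-0.2, -0.5, -0.8]
grip_width: 0.0872
grasp_force: 0.0
```

Request:
step_arm(
  delta_pos=[
    [-0.24,0.14,0.02],
    [-0.48,0.28,0.05],
    [-0.716,0.418,0.076],
    [-0.716,0.418,0.076],
    [-0.716,0.418,0.076],
  ],
  rot=[
    [0,0,0],
    [0,0,0],
    [0,0,0],
    [0,0,0],
    [0,0,0],
  ],
  gripper=[1,1,1,1,1],
)

```text
time_s: 14.15
tool_pos: [0.5058, -0.0299, 0.2155]
tool_rot: [-179.9, -0.1, 80.2]
force: [0.6, 1.0, 0.2]
grip_width: 0.0868
grasp_force: 0.0
```

Request:
step_arm(
  delta_pos=[
    [-0.24,0.14,0.02],
    [-0.48,0.28,0.05],
    [-0.716,0.418,0.076],
    [-0.716,0.418,0.076],
    [-0.716,0.418,0.076],
    [-0.716,0.418,0.076],
  ],
  rot=[
    [0,0,0],
    [0,0,0],
    [0,0,0],
    [0,0,0],
    [0,0,0],
    [0,0,0],
  ],
  gripper=[1,1,1,1,1,1],
)

```text
time_s: 14.9
tool_pos: [0.564, -0.1848, 0.2013]
tool_rot: [180.0, -0.0, 80.3]
force: [-0.3, 0.4, 0.4]
grip_width: 0.0871
grasp_force: 0.0
```

```bash
python3 snap.py s7
python3 - <<'E'
from fit import *
from plan import *
c=pickle.load(open("s7.pkl","rb")); im=c["img"].astype(int); R,B=im[...,0],im[...,2]
mf=((R-B>=4)&(R>85)).astype(np.uint8)*255
mf=cv2.morphologyEx(mf,cv2.MORPH_OPEN,np.ones((3,3),np.uint8))
u,v=proj(c,[.5632,-.1879,.014]); print(u,v, cyl(c,contour(mf,u,v),.014,.006,.0475))
plan(now(),[(.5632,-.1879,.0285,80)])
E
```

```text
[0.5639, -0.1853, 0.2013, 80.2678] [1.7995e+02 2.0000e-02 8.0270e+01] 14.95 cam z 0.353
250.97989420662086 167.00129818719256 (array([ 0.56315972, -0.18779128,  0.04683001]), np.float64(0.0003564812818024712))
[-0.013, -0.001, 0.864] rz 0.003 min rows 3 -> [ 0.5632 -0.1878  0.0285] 80.0
```

The new fit agrees to 0.1 mm. Descending to grip.

Request:
step_arm(
  delta_pos=[
    [-0.013,0,0.25],
    [-0.013,0,0.5],
    [-0.013,0,0.7],
    [-0.013,0,0.8],
    [-0.013,0,0.85],
    [-0.013,0,0.86],
    [-0.013,0,0.86],
    [-0.013,0,0.86],
    [-0.013,0,0.86],
    [-0.013,0,0.86],
    [-0.013,0,0.86],
    [-0.013,0,0.86],
    [-0.013,0,0.86],
    [-0.013,0,0.86],
    [-0.013,0,0.86],
  ],
  rot=[
    [0,0,0.003],
    [0,0,0.003],
    [0,0,0.003],
    [0,0,0.003],
    [0,0,0.003],
    [0,0,0.003],
    [0,0,0.003],
    [0,0,0.003],
    [0,0,0.003],
    [0,0,0.003],
    [0,0,0.003],
    [0,0,0.003],
    [0,0,0.003],
    [0,0,0.003],
    [0,0,0.003],
  ],
  gripper=[1,1,1,1,1,1,1,-1,-1,-1,-1,-1,-1,-1,-1],
  squeeze=20,
)

```text
time_s: 16.82
tool_pos: [0.563, -0.1903, 0.0285]
tool_rot: [-180.0, 0.0, 79.8]
force: [1.0, 0.4, 0.4]
grip_width: 0.0228
grasp_force: 20.0
```

```bash
python3 -c "
from plan import *
print(now()); n=now(); plan(n,[(n[0],n[1],.2,80),(.5402,.2835,.22,80)])"
```

```text
[np.float64(0.5630040572882958), np.float64(-0.19031561326939975), np.float64(0.028487333526404247), np.float64(79.79852200086341)]
[0.0, 0.0, -0.858] rz -0.002 min rows 3 -> [ 0.563  -0.1903  0.2001] 80.0
[0.771, -0.175, -0.033] rz -0.0 min rows 3 -> [ 0.5554 -0.0324  0.2067] 80.0
[0.771, -0.175, -0.033] rz -0.0 min rows 3 -> [0.5478 0.1256 0.2133] 80.0
[0.771, -0.175, -0.034] rz -0.0 min rows 3 -> [0.5402 0.2835 0.2201] 80.0
```

```bash
python3 -c "
from plan import *
plan(now(),[(.563,-.1903,.2,80),(.475,-.03,.22,80),(.5,.13,.22,80),(.5398,.281,.22,80)])"
```

```text
[0.0, -0.0, -0.858] rz -0.002 min rows 3 -> [ 0.563  -0.1903  0.2001] 80.0
[0.713, -0.573, -0.1] rz -0.0 min rows 3 -> [ 0.475  -0.0299  0.2201] 80.0
[0.809, -0.016, 0.0] rz -0.0 min rows 3 -> [0.5    0.1299 0.2201] 80.0
[0.778, 0.064, 0.0] rz -0.0 min rows 3 -> [0.5397 0.2809 0.2201] 80.0
```

Request:
step_arm(
  delta_pos=[
    [0,0,-0.05],
    [0,0,-0.15],
    [0,0,-0.35],
    [0,0,-0.6],
    [0,0,-0.86],
    [0,0,-0.86],
    [0,0,-0.86],
  ],
  rot=[
    [0,0,0],
    [0,0,0],
    [0,0,0],
    [0,0,0],
    [0,0,0],
    [0,0,0],
    [0,0,0],
  ],
  gripper=[-1,-1,-1,-1,-1,-1,-1],
)

```text
time_s: 17.7
tool_pos: [0.5629, -0.1903, 0.2009]
tool_rot: [180.0, 0.0, 79.8]
force: [-0.5, 0.9, -2.3]
grip_width: 0.0233
grasp_force: 20.0
```

Request:
step_arm(
  delta_pos=[
    [0.17,-0.14,-0.1],
    [0.34,-0.28,-0.1],
    [0.52,-0.43,-0.1],
    [0.713,-0.573,-0.1],
    [0.713,-0.573,-0.1],
  ],
  rot=[
    [0,0,0],
    [0,0,0],
    [0,0,0],
    [0,0,0],
    [0,0,0],
  ],
  gripper=[-1,-1,-1,-1,-1],
)

```text
time_s: 18.32
tool_pos: [0.4734, -0.026, 0.2193]
tool_rot: [-179.8, 0.1, 80.1]
force: [0.3, 0.2, -1.2]
grip_width: 0.0229
grasp_force: 20.0
```

Request:
step_arm(
  delta_pos=[
    [0.2,0,0],
    [0.4,-0.01,0],
    [0.6,-0.01,0],
    [0.81,-0.016,0],
    [0.81,-0.016,0],
  ],
  rot=[
    [0,0,0],
    [0,0,0],
    [0,0,0],
    [0,0,0],
    [0,0,0],
  ],
  gripper=[-1,-1,-1,-1,-1],
)

```text
time_s: 18.95
tool_pos: [0.5005, 0.1336, 0.2195]
tool_rot: [-179.8, -0.1, 80.1]
force: [0.1, -0.5, -2.2]
grip_width: 0.0229
grasp_force: 20.0
```

Request:
step_arm(
  delta_pos=[
    [0.2,0.02,0],
    [0.4,0.03,0],
    [0.6,0.05,0],
    [0.778,0.064,0],
    [0.778,0.064,0],
    [0.778,0.064,0],
    [0.778,0.064,0],
  ],
  rot=[
    [0,0,0],
    [0,0,0],
    [0,0,0],
    [0,0,0],
    [0,0,0],
    [0,0,0],
    [0,0,0],
  ],
  gripper=[-1,-1,-1,-1,-1,-1,-1],
)

```text
time_s: 19.82
tool_pos: [0.5419, 0.2789, 0.22]
tool_rot: [180.0, 0.1, 79.6]
force: [0.7, 0.9, -2.3]
grip_width: 0.0233
grasp_force: 20.0
```

```bash
python3 -c "
from plan import *
print(now()); plan(now(),[(.5398,.281,.134,80)])"
```

```text
[np.float64(0.5418548720216043), np.float64(0.27893820917221335), np.float64(0.22001033982480336), np.float64(79.64699089547129)]
[0.008, -0.012, 0.43] rz -0.004 min rows 2 -> [0.5398 0.2809 0.134 ] 80.0
```

Request:
step_arm(
  delta_pos=[
    [0.008,-0.012,0.15],
    [0.008,-0.012,0.3],
    [0.008,-0.012,0.4],
    [0.008,-0.012,0.43],
    [0.008,-0.012,0.43],
    [0.008,-0.012,0.43],
    [0.008,-0.012,0.43],
  ],
  rot=[
    [0,0,-0.004],
    [0,0,-0.004],
    [0,0,-0.004],
    [0,0,-0.004],
    [0,0,-0.004],
    [0,0,-0.004],
    [0,0,-0.004],
  ],
  gripper=[-1,-1,-1,-1,-1,-1,-1],
)

```text
time_s: 20.7
tool_pos: [0.5396, 0.2836, 0.1355]
tool_rot: [179.9, -0.0, 80.1]
force: [0.7, 0.7, -1.8]
grip_width: 0.0233
grasp_force: 20.0
```

```bash
python3 snap.py s8; python3 -c "
from plan import *
plan(now(),[(.5398,.281,.1125,80)])"
```

```text
[0.5396, 0.2835, 0.1352, 80.1508] [ 1.7994e+02 -3.0000e-02  8.0150e+01] 20.75 cam z 0.287
[-0.012, 0.003, 0.114] rz 0.002 min rows 1 -> [0.5397 0.2811 0.1124] 80.0
```

View pics/s8.png

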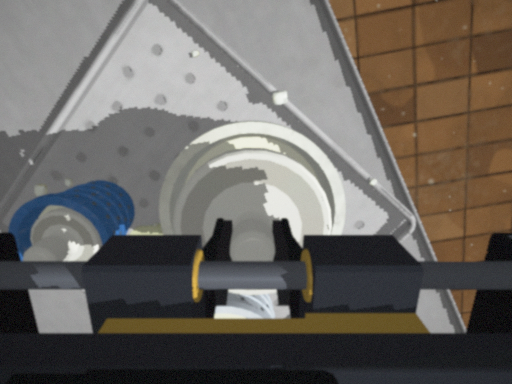

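The follower is centred over the large mould (rim centre about 253,205). Descending slowly.

Request:
step_arm(
  delta_pos=[
    [-0.012,0.003,0],
    [-0.012,0.003,0.02],
    [-0.012,0.003,0.04],
    [-0.012,0.003,0.06],
    [-0.012,0.003,0.08],
    [-0.012,0.003,0.1],
    [-0.012,0.003,0.115],
    [-0.012,0.003,0.115],
    [-0.012,0.003,0.12],
  ],
  rot=[
    [0,0,0],
    [0,0,0],
    [0,0,0],
    [0,0,0],
    [0,0,0],
    [0,0,0],
    [0,0,0],
    [0,0,0],
    [0,0,0],
  ],
  gripper=[-1,-1,-1,-1,-1,-1,-1,-1,-1],
)

```text
time_s: 21.88
tool_pos: [0.5395, 0.2809, 0.1107]
tool_rot: [180.0, -0.0, 80.1]
force: [-0.4, 0.7, -1.6]
grip_width: 0.0229
grasp_force: 20.0
```

Request:
step_arm(
  delta_pos=[
    [0,0,0.005],
    [0,0,0.005],
    [0,0,0.005],
  ],
  rot=[
    [0,0,0],
    [0,0,0],
    [0,0,0],
  ],
  gripper=[-1,-1,-1],
)

```text
time_s: 22.25
tool_pos: [0.5394, 0.2808, 0.1096]
tool_rot: [180.0, 0.0, 80.1]
force: [-0.4, 0.1, -0.9]
grip_width: 0.0232
grasp_force: 20.0
```

Request:
step_arm(
  delta_pos=[
    [0,0,0.005],
    [0,0,0.005],
    [0,0,0.005],
  ],
  rot=[
    [0,0,0],
    [0,0,0],
    [0,0,0],
  ],
  gripper=[-1,-1,-1],
)

```text
time_s: 22.62
tool_pos: [0.5395, 0.2808, 0.1092]
tool_rot: [180.0, 0.0, 80.1]
force: [-0.9, -2.5, 5.2]
grip_width: 0.0232
grasp_force: 20.0
```

Contact. I'll release, rise and head for the medium follower with the hand turned away from the blocks.

```bash
python3 -c "
from plan import *
n=now(); plan(n,[(n[0],n[1],.225,80),(.5,.13,.22,80),(.475,-.03,.22,80),(.5,-.19,.22,100),(.5596,-.332,.2,103)])"
```

```text
[0.0, 0.0, -0.579] rz 0.002 min rows 2 -> [0.5395 0.2808 0.225 ] 80.0
[-0.777, -0.063, 0.025] rz -0.0 min rows 3 -> [0.5001 0.13   0.22  ] 80.0
[-0.809, 0.016, 0.0] rz -0.0 min rows 3 -> [ 0.475  -0.0299  0.22  ] 80.0
[-0.766, 0.262, 0.0] rz -0.233 min rows 3 -> [ 0.5    -0.1899  0.22  ] 100.0
[-0.752, 0.17, 0.1] rz -0.035 min rows 3 -> [ 0.5595 -0.3321  0.2   ] 103.0
```

Request:
step_arm(
  delta_pos=[
    [0,0,0],
    [0,0,0],
    [0,0,0],
    [0,0,0],
    [0,0,-0.02],
    [0,0,-0.06],
    [0,0,-0.12],
    [0,0,-0.2],
    [0,0,-0.4],
    [0,0,-0.58],
    [0,0,-0.58],
  ],
  rot=[
    [0,0,0],
    [0,0,0],
    [0,0,0],
    [0,0,0],
    [0,0,0],
    [0,0,0],
    [0,0,0],
    [0,0,0],
    [0,0,0],
    [0,0,0],
    [0,0,0],
  ],
  gripper=[-0.35,-0.35,-0.35,-0.35,-0.35,-0.35,-0.35,-0.35,1,1,1],
)

```text
time_s: 24.0
tool_pos: [0.5408, 0.2824, 0.2288]
tool_rot: [179.7, -0.2, 80.2]
force: [-0.3, 1.3, -0.2]
grip_width: 0.0504
grasp_force: 0.0
```

```bash
python3 snap.py s9
python3 - <<'E'
from fit import *
c=pickle.load(open("s9.pkl","rb"))
for nm,z,R in [("disc",.095,.0475),("knob",.124,.0115),("rim",.098,.0625)]:
    try: print(nm,radial(c,(.540,.2835),z,R,-1,lo=.85,hi=1.12 if nm!="knob" else 1.3))
    except Exception as e: print(nm,e)
E
```

```text
[0.54, 0.2814, 0.2267, 80.149] [ 1.7983e+02 -9.0000e-02  8.0150e+01] 24.05 cam z 0.381
disc (array([0.54146419, 0.28335056, 0.04679688]), np.float64(0.0020143964817834663), 82)
knob (array([0.54156299, 0.28383576, 0.0103076 ]), np.float64(0.0001552481242887764), 66)
rim (array([0.54041818, 0.28372657, 0.06247819]), np.float64(0.001514782902858033), 76)
```

Request:
step_arm(
  delta_pos=[
    [-0.25,-0.02,0.025],
    [-0.5,-0.04,0.025],
    [-0.78,-0.06,0.025],
    [-0.78,-0.06,0.025],
    [-0.78,-0.06,0.025],
  ],
  rot=[
    [0,0,0],
    [0,0,0],
    [0,0,0],
    [0,0,0],
    [0,0,0],
  ],
  gripper=[1,1,1,1,1],
)

```text
time_s: 24.68
tool_pos: [0.5006, 0.129, 0.2192]
tool_rot: [-180.0, 0.0, 80.1]
force: [-0.0, 0.5, -0.0]
grip_width: 0.0867
grasp_force: 0.0
```

Request:
step_arm(
  delta_pos=[
    [-0.25,0,0],
    [-0.5,0.01,0],
    [-0.81,0.016,0],
    [-0.81,0.016,0],
    [-0.81,0.016,0],
  ],
  rot=[
    [0,0,0],
    [0,0,0],
    [0,0,0],
    [0,0,0],
    [0,0,0],
  ],
  gripper=[1,1,1,1,1],
)

```text
time_s: 25.3
tool_pos: [0.4767, -0.0288, 0.2194]
tool_rot: [-180.0, -0.1, 80.3]
force: [-0.2, 0.4, -0.3]
grip_width: 0.087
grasp_force: 0.0
```

Request:
step_arm(
  delta_pos=[
    [-0.25,0.09,0],
    [-0.5,0.17,0],
    [-0.766,0.262,0],
    [-0.766,0.262,0],
    [-0.766,0.262,0],
  ],
  rot=[
    [0,0,-0.08],
    [0,0,-0.16],
    [0,0,-0.233],
    [0,0,-0.233],
    [0,0,-0.233],
  ],
  gripper=[1,1,1,1,1],
)

```text
time_s: 25.92
tool_pos: [0.5028, -0.1878, 0.2193]
tool_rot: [180.0, -0.1, 100.4]
force: [0.1, 0.7, 0.3]
grip_width: 0.0869
grasp_force: 0.0
```

Request:
step_arm(
  delta_pos=[
    [-0.25,0.06,0],
    [-0.5,0.11,0],
    [-0.752,0.17,0],
    [-0.752,0.17,0.1],
    [-0.752,0.17,0.1],
    [-0.752,0.17,0.1],
  ],
  rot=[
    [0,0,-0.035],
    [0,0,-0.035],
    [0,0,-0.035],
    [0,0,-0.035],
    [0,0,-0.035],
    [0,0,-0.035],
  ],
  gripper=[1,1,1,1,1,1],
)

```text
time_s: 26.68
tool_pos: [0.5626, -0.3301, 0.2004]
tool_rot: [180.0, 0.0, 103.4]
force: [0.6, -0.2, -0.5]
grip_width: 0.0869
grasp_force: 0.0
```

```bash
python3 snap.py s10
python3 - <<'E'
from fit import *
from plan import *
c=pickle.load(open("s10.pkl","rb")); im=c["img"].astype(int); R,G,B=im[...,0],im[...,1],im[...,2]
k=np.ones((3,3),np.uint8)
mf=cv2.morphologyEx(((R-B>=4)&(R>85)).astype(np.uint8)*255,cv2.MORPH_OPEN,k)
u,v=proj(c,[.5596,-.332,.014]); print(u,v)
q,s=cyl(c,contour(mf,u+5,v-8),.014,.006,.038); print(q,s)
q2=radial(c,q[:2],.014,.038,-1); print(q2)
plan(now(),[(*q[:2],.0285,103)])
E
```

```text
[0.5625, -0.3307, 0.2008, 103.3629] [1.7995e+02 5.0000e-02 1.0336e+02] 26.73 cam z 0.352
248.51616529356505 165.21366850708318
[ 0.55904789 -0.33169591  0.03746066] 0.0004394220552618984
(array([ 0.55910214, -0.33190687,  0.03759483]), np.float64(0.00042809296623606727), 120)
[-0.001, -0.018, 0.861] rz 0.004 min rows 3 -> [ 0.5591 -0.3318  0.0286] 103.0
```

The large follower is centred in its mould to about 1 mm, and the blocks are about 60 mm clear of the hand. Picking up the medium follower.

Request:
step_arm(
  delta_pos=[
    [0,-0.018,0.25],
    [0,-0.018,0.5],
    [0,-0.018,0.7],
    [0,-0.018,0.8],
    [0,-0.018,0.85],
    [0,-0.018,0.86],
    [0,-0.018,0.86],
    [0,-0.018,0.86],
    [0,-0.018,0.86],
    [0,-0.018,0.86],
    [0,-0.018,0.86],
    [0,-0.018,0.86],
    [0,-0.018,0.86],
    [0,-0.018,0.86],
    [0,-0.018,0.86],
  ],
  rot=[
    [0,0,0.004],
    [0,0,0.004],
    [0,0,0.004],
    [0,0,0.004],
    [0,0,0.004],
    [0,0,0.004],
    [0,0,0.004],
    [0,0,0.004],
    [0,0,0.004],
    [0,0,0.004],
    [0,0,0.004],
    [0,0,0.004],
    [0,0,0.004],
    [0,0,0.004],
    [0,0,0.004],
  ],
  gripper=[1,1,1,1,1,1,1,-1,-1,-1,-1,-1,-1,-1,-1],
)

```text
time_s: 28.6
tool_pos: [0.5583, -0.3338, 0.0275]
tool_rot: [180.0, 0.0, 102.8]
force: [-0.4, -0.0, 0.9]
grip_width: 0.0231
grasp_force: 20.0
```

```bash
python3 -c "
from plan import *
n=now(); print(n)
a=math.radians(n[3]); tx=np.array([math.cos(a),math.sin(a)]); off=(np.array([.5591,-.3318])-n[:2])@tx; print('off',off)
a=math.radians(85); t=np.array([.4935,.153])-off*np.array([math.cos(a),math.sin(a)]); print(t)
plan(n,[(n[0],n[1],.2,n[3]),(.505,-.19,.21,100),(.475,-.03,.21,85),(*t,.21,85)])"
```

```text
[np.float64(0.558269679021303), np.float64(-0.33380071296546), np.float64(0.02752529173683236), np.float64(102.84089466765316)]
off 0.0017661428579978703
[0.49334607 0.15124058]
[0.0, 0.0, -0.862] rz -0.0 min rows 3 -> [ 0.5583 -0.3338  0.1999] 102.8
[0.76, -0.1, -0.05] rz 0.033 min rows 3 -> [ 0.505  -0.19    0.2099] 100.0
[0.814, -0.009, -0.0] rz 0.175 min rows 3 -> [ 0.4749 -0.03    0.2099] 85.0
[0.911, 0.012, -0.0] rz -0.0 min rows 3 -> [0.4933 0.1513 0.2099] 85.0
```

Request:
step_arm(
  delta_pos=[
    [0,0,-0.05],
    [0,0,-0.15],
    [0,0,-0.35],
    [0,0,-0.6],
    [0,0,-0.86],
    [0,0,-0.86],
    [0,0,-0.86],
  ],
  rot=[
    [0,0,0],
    [0,0,0],
    [0,0,0],
    [0,0,0],
    [0,0,0],
    [0,0,0],
    [0,0,0],
  ],
  gripper=[-1,-1,-1,-1,-1,-1,-1],
)

```text
time_s: 29.48
tool_pos: [0.5581, -0.3338, 0.2003]
tool_rot: [180.0, 0.1, 102.8]
force: [-0.2, 0.5, -1.7]
grip_width: 0.0231
grasp_force: 20.0
```

Request:
step_arm(
  delta_pos=[
    [0.2,-0.03,-0.05],
    [0.4,-0.06,-0.05],
    [0.6,-0.08,-0.05],
    [0.76,-0.1,-0.05],
    [0.76,-0.1,-0.05],
  ],
  rot=[
    [0,0,0.03],
    [0,0,0.033],
    [0,0,0.033],
    [0,0,0.033],
    [0,0,0.033],
  ],
  gripper=[-1,-1,-1,-1,-1],
)

```text
time_s: 30.1
tool_pos: [0.5037, -0.187, 0.2085]
tool_rot: [-179.8, -0.0, 100.2]
force: [0.7, -0.7, -0.7]
grip_width: 0.0229
grasp_force: 20.0
```

Request:
step_arm(
  delta_pos=[
    [0.2,0,0],
    [0.4,0,0],
    [0.6,-0.01,0],
    [0.81,-0.01,0],
    [0.81,-0.01,0],
  ],
  rot=[
    [0,0,0.05],
    [0,0,0.1],
    [0,0,0.15],
    [0,0,0.175],
    [0,0,0.175],
  ],
  gripper=[-1,-1,-1,-1,-1],
)

```text
time_s: 30.72
tool_pos: [0.4743, -0.0281, 0.2091]
tool_rot: [-179.9, 0.0, 85.2]
force: [0.2, -0.4, -1.2]
grip_width: 0.0227
grasp_force: 20.0
```

Request:
step_arm(
  delta_pos=[
    [0.2,0,0],
    [0.4,0,0],
    [0.6,0.01,0],
    [0.8,0.01,0],
    [0.91,0.01,0],
    [0.91,0.01,0],
    [0.91,0.01,0],
    [0.91,0.01,0],
  ],
  rot=[
    [0,0,0],
    [0,0,0],
    [0,0,0],
    [0,0,0],
    [0,0,0],
    [0,0,0],
    [0,0,0],
    [0,0,0],
  ],
  gripper=[-1,-1,-1,-1,-1,-1,-1,-1],
)

```text
time_s: 31.72
tool_pos: [0.4932, 0.1482, 0.2092]
tool_rot: [-180.0, 0.1, 84.8]
force: [-0.2, 0.8, -0.9]
grip_width: 0.0232
grasp_force: 20.0
```

```bash
python3 -c "
from plan import *
print(now()); plan(now(),[(.4933,.1512,.12,85)])"
```

```text
[np.float64(0.4931736053185146), np.float64(0.14824728572640253), np.float64(0.20921996587145283), np.float64(84.79893669961149)]
[0.015, -0.001, 0.446] rz -0.002 min rows 2 -> [0.4932 0.1513 0.12  ] 85.0
```

Request:
step_arm(
  delta_pos=[
    [0.015,0,0.15],
    [0.015,0,0.3],
    [0.015,0,0.41],
    [0.015,0,0.445],
    [0.015,0,0.445],
    [0.015,0,0.445],
    [0.015,0,0.445],
  ],
  rot=[
    [0,0,0],
    [0,0,0],
    [0,0,0],
    [0,0,0],
    [0,0,0],
    [0,0,0],
    [0,0,0],
  ],
  gripper=[-1,-1,-1,-1,-1,-1,-1],
)

```text
time_s: 32.6
tool_pos: [0.4937, 0.1533, 0.1214]
tool_rot: [179.9, 0.0, 84.9]
force: [-0.4, 0.0, -1.2]
grip_width: 0.023
grasp_force: 20.0
```

```bash
python3 -c "
from plan import *
print(now()); plan(now(),[(.4933,.1512,.0945,85)])"
```

```text
[np.float64(0.4937283055371936), np.float64(0.15328707502410424), np.float64(0.12137372947773103), np.float64(84.94431609670241)]
[-0.011, -0.001, 0.134] rz -0.001 min rows 1 -> [0.4933 0.1511 0.0946] 85.0
```

Request:
step_arm(
  delta_pos=[
    [-0.01,0,0],
    [-0.01,0,0.02],
    [-0.01,0,0.04],
    [-0.01,0,0.06],
    [-0.01,0,0.08],
    [-0.01,0,0.1],
    [-0.01,0,0.12],
    [-0.01,0,0.13],
    [-0.01,0,0.13],
  ],
  rot=[
    [0,0,0],
    [0,0,0],
    [0,0,0],
    [0,0,0],
    [0,0,0],
    [0,0,0],
    [0,0,0],
    [0,0,0],
    [0,0,0],
  ],
  gripper=[-1,-1,-1,-1,-1,-1,-1,-1,-1],
)

```text
time_s: 33.72
tool_pos: [0.4928, 0.1512, 0.0944]
tool_rot: [-180.0, 0.0, 85.0]
force: [0.7, -0.5, -1.3]
grip_width: 0.023
grasp_force: 20.0
```

Request:
step_arm(
  delta_pos=[
    [0,0,0.005],
    [0,0,0.005],
    [0,0,0.005],
  ],
  rot=[
    [0,0,0],
    [0,0,0],
    [0,0,0],
  ],
  gripper=[-1,-1,-1],
)

```text
time_s: 34.1
tool_pos: [0.493, 0.1513, 0.0936]
tool_rot: [180.0, 0.0, 85.0]
force: [-0.0, -0.3, -1.5]
grip_width: 0.0227
grasp_force: 20.0
```

Request:
step_arm(
  delta_pos=[
    [0,0,0.005],
    [0,0,0.005],
    [0,0,0.005],
  ],
  rot=[
    [0,0,0],
    [0,0,0],
    [0,0,0],
  ],
  gripper=[-1,-1,-1],
)

```text
time_s: 34.48
tool_pos: [0.4931, 0.1513, 0.0932]
tool_rot: [180.0, 0.0, 85.0]
force: [-2.7, -0.8, 5.0]
grip_width: 0.0232
grasp_force: 20.0
```

```bash
python3 -c "
from plan import *
n=now(); plan(n,[(n[0],n[1],.2,85),(.47,-.04,.21,75),(.452,-.2207,.2,65)])"
```

```text
[0.0, 0.0, -0.534] rz -0.0 min rows 2 -> [0.4931 0.1513 0.2   ] 85.0
[-0.963, -0.031, -0.05] rz 0.116 min rows 4 -> [ 0.47 -0.04  0.21] 75.0
[-0.896, 0.147, 0.05] rz 0.116 min rows 3 -> [ 0.452  -0.2207  0.2   ] 65.0
```

Contact at 5 N. I'll release, check the placing numerically, then fetch the tall weight.

Request:
step_arm(
  delta_pos=[
    [0,0,0],
    [0,0,0],
    [0,0,0],
    [0,0,0],
    [0,0,-0.02],
    [0,0,-0.06],
    [0,0,-0.12],
    [0,0,-0.2],
    [0,0,-0.4],
    [0,0,-0.53],
    [0,0,-0.53],
    [0,0,-0.53],
  ],
  rot=[
    [0,0,0],
    [0,0,0],
    [0,0,0],
    [0,0,0],
    [0,0,0],
    [0,0,0],
    [0,0,0],
    [0,0,0],
    [0,0,0],
    [0,0,0],
    [0,0,0],
    [0,0,0],
  ],
  gripper=[-0.35,-0.35,-0.35,-0.35,-0.35,-0.35,-0.35,-0.35,1,1,1,1],
)

```text
time_s: 35.98
tool_pos: [0.4927, 0.1509, 0.1983]
tool_rot: [-180.0, 0.0, 84.9]
force: [0.0, -0.8, -0.4]
grip_width: 0.0605
grasp_force: 0.0
```

```bash
python3 snap.py s11
python3 - <<'E'
from fit import *
c=pickle.load(open("s11.pkl","rb"))
for nm,z,R in [("disc",.0797,.038),("knob",.109,.0115),("rim",.082,.0525)]:
    try: print(nm,radial(c,(.4935,.153),z,R,-1,lo=.85,hi=1.12 if nm!="knob" else 1.3))
    except Exception as e: print(nm,e)
E
```

```text
[0.4924, 0.1509, 0.1978, 84.9486] [-1.7993e+02  4.0000e-02  8.4950e+01] 36.02 cam z 0.35
disc (array([0.49454428, 0.15321246, 0.03748478]), np.float64(0.0015831227751125336), 81)
knob (array([0.49625636, 0.15298017, 0.01092246]), np.float64(0.0006304032664753263), 61)
rim (array([0.49338864, 0.15243522, 0.0528177 ]), np.float64(0.0013445435195543179), 76)
```

Request:
step_arm(
  delta_pos=[
    [-0.24,-0.01,-0.05],
    [-0.5,-0.02,-0.05],
    [-0.75,-0.03,-0.05],
    [-0.963,-0.031,-0.05],
    [-0.963,-0.031,-0.05],
    [-0.963,-0.031,-0.05],
  ],
  rot=[
    [0,0,0.05],
    [0,0,0.1],
    [0,0,0.116],
    [0,0,0.116],
    [0,0,0.116],
    [0,0,0.116],
  ],
  gripper=[1,1,1,1,1,1],
)

```text
time_s: 36.78
tool_pos: [0.4695, -0.0392, 0.2079]
tool_rot: [-179.9, -0.1, 75.0]
force: [0.3, 0.1, 0.5]
grip_width: 0.087
grasp_force: 0.0
```

Request:
step_arm(
  delta_pos=[
    [-0.24,0.04,0.05],
    [-0.5,0.08,0.05],
    [-0.75,0.12,0.05],
    [-0.896,0.147,0.05],
    [-0.896,0.147,0.05],
    [-0.896,0.147,0.05],
    [-0.896,0.147,0.05],
  ],
  rot=[
    [0,0,0.05],
    [0,0,0.1],
    [0,0,0.116],
    [0,0,0.116],
    [0,0,0.116],
    [0,0,0.116],
    [0,0,0.116],
  ],
  gripper=[1,1,1,1,1,1,1],
)

```text
time_s: 37.65
tool_pos: [0.4525, -0.2187, 0.1986]
tool_rot: [-180.0, -0.0, 65.2]
force: [0.6, -0.2, 1.0]
grip_width: 0.0867
grasp_force: 0.0
```

```bash
cat > wfit.py <<'E'
from fit import *
def weight(f,x,y,h,R):
    c=pickle.load(open(f,"rb")); im=c["img"].astype(int); G,B=im[...,1],im[...,2]; k=np.ones((3,3),np.uint8)
    m=cv2.morphologyEx((B-G>=4).astype(np.uint8)*255,cv2.MORPH_CLOSE,k); m=cv2.morphologyEx(m,cv2.MORPH_OPEN,k)
    u,v=proj(c,[x+R*.8,y,h]); return cyl(c,contour(m,u,v),h,0,R),radial(c,(x,y),h,.019,+1,lo=.8,hi=1.25)
E
python3 snap.py s12
python3 - <<'E'
from wfit import *
from plan import *
a,b=weight("s12.pkl",.452,-.2207,.05,.032); print(a,b)
plan(now(),[(*a[0][:2],.075,65),(*a[0][:2],.021,65)])
E
```

```text
[0.4523, -0.2191, 0.1986, 65.1881] [1.800e+02 1.000e-02 6.519e+01] 37.7 cam z 0.35
(array([ 0.45280292, -0.21862252,  0.03372198]), np.float64(0.0013121284826202952)) (array([ 0.45247517, -0.2218428 ,  0.01953269]), np.float64(0.0009856559593604285), 120)
[0.003, 0.001, 0.618] rz 0.002 min rows 2 -> [ 0.4528 -0.2186  0.075 ] 65.0
[0.0, 0.0, 0.27] rz 0.0 min rows 1 -> [ 0.4528 -0.2186  0.021 ] 65.0
```

The medium follower is seated within 1 mm of its mould's centre. Taking the tall weight at (0.4522,-0.2212).

Request:
step_arm(
  delta_pos=[
    [-0.009,0.004,0.25],
    [-0.009,0.004,0.5],
    [-0.009,0.004,0.62],
    [-0.009,0.004,0.7],
    [-0.009,0.004,0.78],
    [-0.009,0.004,0.85],
    [-0.009,0.004,0.885],
    [-0.009,0.004,0.885],
    [-0.009,0.004,0.885],
    [-0.009,0.004,0.885],
    [-0.009,0.004,0.885],
    [-0.009,0.004,0.885],
    [-0.009,0.004,0.885],
    [-0.009,0.004,0.885],
    [-0.009,0.004,0.885],
  ],
  rot=[
    [0,0,0],
    [0,0,0],
    [0,0,0],
    [0,0,0],
    [0,0,0],
    [0,0,0],
    [0,0,0],
    [0,0,0],
    [0,0,0],
    [0,0,0],
    [0,0,0],
    [0,0,0],
    [0,0,0],
    [0,0,0],
    [0,0,0],
  ],
  gripper=[1,1,1,1,1,1,1,1,1,-1,-1,-1,-1,-1,-1],
  squeeze=45,
)

```text
time_s: 39.58
tool_pos: [0.4507, -0.2224, 0.0215]
tool_rot: [-179.9, 0.0, 65.0]
force: [-4.0, 1.2, 5.7]
grip_width: 0.06
grasp_force: 45.0
```

```bash
python3 -c "
from plan import *
n=now(); print(n)
a=math.radians(n[3]); tx=np.array([math.cos(a),math.sin(a)]); off=(np.array([.4522,-.2212])-n[:2])@tx; print('off',off)
a=math.radians(80); t=np.array([.541,.2835])-off*np.array([math.cos(a),math.sin(a)]); print(t)
plan(n,[(n[0],n[1],.21,n[3]),(.46,-.04,.23,75),(.49,.13,.23,80),(*t,.23,80)])"
```

```text
[np.float64(0.4507289489666322), np.float64(-0.22236251352028627), np.float64(0.021478488478925747), np.float64(65.01697903264022)]
off 0.0016750385168273528
[0.54070913 0.28185041]
[0.0, 0.0, -0.943] rz -0.0 min rows 4 -> [ 0.4507 -0.2224  0.2101] 65.0
[0.846, -0.343, -0.1] rz -0.116 min rows 3 -> [ 0.46   -0.04    0.2301] 75.0
[0.86, -0.075, 0.0] rz -0.058 min rows 3 -> [0.4901 0.13   0.2301] 80.0
[0.792, 0.117, 0.0] rz -0.0 min rows 3 -> [0.5407 0.2819 0.2301] 80.0
```

Gripped in the groove (60 mm). Lifting and carrying.

Request:
step_arm(
  delta_pos=[
    [0,0,-0.03],
    [0,0,-0.1],
    [0,0,-0.25],
    [0,0,-0.5],
    [0,0,-0.75],
    [0,0,-0.94],
    [0,0,-0.94],
    [0,0,-0.94],
  ],
  rot=[
    [0,0,0],
    [0,0,0],
    [0,0,0],
    [0,0,0],
    [0,0,0],
    [0,0,0],
    [0,0,0],
    [0,0,0],
  ],
  gripper=[-1,-1,-1,-1,-1,-1,-1,-1],
)

```text
time_s: 40.58
tool_pos: [0.4507, -0.2223, 0.208]
tool_rot: [-179.9, 0.0, 65.0]
force: [-0.1, 0.7, -7.8]
grip_width: 0.0597
grasp_force: 45.0
```

Request:
step_arm(
  delta_pos=[
    [0.15,-0.06,-0.1],
    [0.35,-0.14,-0.1],
    [0.55,-0.22,-0.1],
    [0.75,-0.3,-0.1],
    [0.846,-0.343,-0.1],
    [0.846,-0.343,-0.1],
  ],
  rot=[
    [0,0,-0.05],
    [0,0,-0.1],
    [0,0,-0.116],
    [0,0,-0.116],
    [0,0,-0.116],
    [0,0,-0.116],
  ],
  gripper=[-1,-1,-1,-1,-1,-1],
)

```text
time_s: 41.32
tool_pos: [0.4602, -0.0387, 0.2282]
tool_rot: [-179.9, 0.0, 75.2]
force: [0.4, -1.1, -7.1]
grip_width: 0.0595
grasp_force: 45.0
```

Request:
step_arm(
  delta_pos=[
    [0.15,-0.01,0],
    [0.35,-0.03,0],
    [0.55,-0.05,0],
    [0.75,-0.07,0],
    [0.86,-0.075,0],
    [0.86,-0.075,0],
  ],
  rot=[
    [0,0,-0.05],
    [0,0,-0.058],
    [0,0,-0.058],
    [0,0,-0.058],
    [0,0,-0.058],
    [0,0,-0.058],
  ],
  gripper=[-1,-1,-1,-1,-1,-1],
)

```text
time_s: 42.08
tool_pos: [0.491, 0.1301, 0.2285]
tool_rot: [-179.9, -0.1, 80.1]
force: [0.5, 0.1, -7.1]
grip_width: 0.0597
grasp_force: 45.0
```

Request:
step_arm(
  delta_pos=[
    [0.15,0.02,0],
    [0.35,0.05,0],
    [0.55,0.08,0],
    [0.7,0.1,0],
    [0.792,0.117,0],
    [0.792,0.117,0],
    [0.792,0.117,0],
    [0.792,0.117,0],
  ],
  rot=[
    [0,0,0],
    [0,0,0],
    [0,0,0],
    [0,0,0],
    [0,0,0],
    [0,0,0],
    [0,0,0],
    [0,0,0],
  ],
  gripper=[-1,-1,-1,-1,-1,-1,-1,-1],
)

```text
time_s: 43.08
tool_pos: [0.5423, 0.2794, 0.2291]
tool_rot: [180.0, 0.1, 79.8]
force: [0.3, 0.9, -6.8]
grip_width: 0.0603
grasp_force: 45.0
```

```bash
python3 -c "
from plan import *
print(now()); plan(now(),[(.5407,.2819,.155,80)])"
```

```text
[np.float64(0.5422615268283922), np.float64(0.27940593558074306), np.float64(0.22911073961764944), np.float64(79.82820830106984)]
[0.011, -0.01, 0.371] rz -0.002 min rows 2 -> [0.5407 0.2819 0.1549] 80.0
```

Request:
step_arm(
  delta_pos=[
    [0.011,-0.01,0.1],
    [0.011,-0.01,0.2],
    [0.011,-0.01,0.3],
    [0.011,-0.01,0.37],
    [0.011,-0.01,0.37],
    [0.011,-0.01,0.37],
    [0.011,-0.01,0.37],
  ],
  rot=[
    [0,0,0],
    [0,0,0],
    [0,0,0],
    [0,0,0],
    [0,0,0],
    [0,0,0],
    [0,0,0],
  ],
  gripper=[-1,-1,-1,-1,-1,-1,-1],
)

```text
time_s: 43.95
tool_pos: [0.5406, 0.2845, 0.1564]
tool_rot: [179.9, -0.1, 80.0]
force: [0.2, 0.9, -7.1]
grip_width: 0.0598
grasp_force: 45.0
```

```bash
python3 -c "
from plan import *
print(now()); plan(now(),[(.5407,.2819,.118,80)])"
```

```text
[np.float64(0.5406193504026315), np.float64(0.2845317813727629), np.float64(0.15643412653146987), np.float64(79.9772953126487)]
[-0.013, 0.003, 0.192] rz -0.0 min rows 1 -> [0.5408 0.2819 0.118 ] 80.0
```

Request:
step_arm(
  delta_pos=[
    [-0.013,0,0],
    [-0.013,0,0.03],
    [-0.013,0,0.06],
    [-0.013,0,0.09],
    [-0.013,0,0.12],
    [-0.013,0,0.15],
    [-0.013,0,0.17],
    [-0.013,0,0.185],
    [-0.013,0,0.19],
    [-0.013,0,0.19],
  ],
  rot=[
    [0,0,0],
    [0,0,0],
    [0,0,0],
    [0,0,0],
    [0,0,0],
    [0,0,0],
    [0,0,0],
    [0,0,0],
    [0,0,0],
    [0,0,0],
  ],
  gripper=[-1,-1,-1,-1,-1,-1,-1,-1,-1,-1],
)

```text
time_s: 45.2
tool_pos: [0.5397, 0.2815, 0.1176]
tool_rot: [180.0, 0.0, 80.0]
force: [1.1, -0.7, -6.9]
grip_width: 0.0599
grasp_force: 45.0
```

Request:
step_arm(
  delta_pos=[
    [0,0,0.004],
    [0,0,0.004],
    [0,0,0.004],
  ],
  rot=[
    [0,0,0],
    [0,0,0],
    [0,0,0],
  ],
  gripper=[-1,-1,-1],
)

```text
time_s: 45.58
tool_pos: [0.5397, 0.2815, 0.1168]
tool_rot: [180.0, 0.0, 80.0]
force: [0.0, 0.6, -6.5]
grip_width: 0.0601
grasp_force: 45.0
```

Request:
step_arm(
  delta_pos=[
    [0,0,0.004],
    [0,0,0.004],
    [0,0,0.004],
  ],
  rot=[
    [0,0,0],
    [0,0,0],
    [0,0,0],
  ],
  gripper=[-1,-1,-1],
)

```text
time_s: 45.95
tool_pos: [0.5398, 0.2816, 0.1165]
tool_rot: [180.0, 0.0, 80.0]
force: [-1.0, -1.9, -0.5]
grip_width: 0.0598
grasp_force: 45.0
```

Request:
step_arm(
  delta_pos=[
    [0,0,0.004],
    [0,0,0.004],
    [0,0,0.004],
  ],
  rot=[
    [0,0,0],
    [0,0,0],
    [0,0,0],
  ],
  gripper=[-1,-1,-1],
)

```text
time_s: 46.32
tool_pos: [0.5398, 0.2816, 0.1164]
tool_rot: [180.0, 0.0, 80.0]
force: [-3.7, -2.4, 5.9]
grip_width: 0.0597
grasp_force: 45.0
```

Seated at 0.1164, as predicted. Releasing, then on to the low weight at yaw 100 to clear the blocks.

Request:
step_arm(
  delta_pos=[
    [0,0,-0.005],
    [0,0,-0.005],
    [0,0,-0.005],
    [0,0,-0.005],
    [0,0,-0.03],
    [0,0,-0.08],
    [0,0,-0.15],
    [0,0,-0.3],
    [0,0,-0.5],
    [0,0,-0.57],
    [0,0,-0.57],
    [0,0,-0.57],
  ],
  rot=[
    [0,0,0],
    [0,0,0],
    [0,0,0],
    [0,0,0],
    [0,0,0],
    [0,0,0],
    [0,0,0],
    [0,0,0],
    [0,0,0],
    [0,0,0],
    [0,0,0],
    [0,0,0],
  ],
  gripper=[0.75,0.75,0.75,0.75,0.75,0.75,0.75,0.75,0.75,0.75,0.75,0.75],
)

```text
time_s: 47.82
tool_pos: [0.5392, 0.2808, 0.2278]
tool_rot: [-179.9, 0.1, 80.0]
force: [-0.4, -0.1, 0.2]
grip_width: 0.0761
grasp_force: 0.0
```

```bash
python3 snap.py s13
python3 - <<'E'
from fit import *
from plan import *
c=pickle.load(open("s13.pkl","rb"))
for nm,z,R,s in [("weight",.1447,.032,-1),("bore",.1447,.019,1),("rim",.097,.0625,-1)]:
    try: print(nm,radial(c,(.540,.2835),z,R,s,lo=.85,hi=1.12))
    except Exception as e: print(nm,e)
plan(now(),[(.49,.13,.23,85),(.46,-.04,.22,90),(.46,-.2,.21,100),(.442,-.3574,.2,100)])
E
```

```text
[0.5391, 0.2808, 0.2276, 79.9718] [-1.7989e+02  9.0000e-02  7.9970e+01] 47.88 cam z 0.379
weight (array([0.54171772, 0.28140462, 0.0312034 ]), np.float64(0.0011006772622320319), 71)
bore (array([0.54172209, 0.28196296, 0.01993724]), np.float64(0.0004897130577853476), 80)
rim (array([0.54046888, 0.28364644, 0.06256936]), np.float64(0.0014808677380796506), 76)
[-0.785, -0.111, -0.012] rz -0.059 min rows 3 -> [0.4899 0.1301 0.23  ] 85.0
[-0.86, -0.076, 0.05] rz -0.058 min rows 3 -> [ 0.4599 -0.0399  0.22  ] 90.0
[-0.8, -0.0, 0.05] rz -0.116 min rows 3 -> [ 0.46   -0.1999  0.21  ] 100.0
[-0.76, -0.225, 0.05] rz -0.0 min rows 3 -> [ 0.4421 -0.3574  0.2   ] 100.0
```

The tall weight is centred on its follower within about 2 mm, at the right height.

Request:
step_arm(
  delta_pos=[
    [-0.25,-0.03,-0.01],
    [-0.5,-0.07,-0.01],
    [-0.785,-0.111,-0.01],
    [-0.785,-0.111,-0.01],
    [-0.785,-0.111,-0.01],
  ],
  rot=[
    [0,0,-0.03],
    [0,0,-0.059],
    [0,0,-0.059],
    [0,0,-0.059],
    [0,0,-0.059],
  ],
  gripper=[1,1,1,1,1],
)

```text
time_s: 48.5
tool_pos: [0.4903, 0.13, 0.2306]
tool_rot: [-180.0, 0.0, 84.9]
force: [-0.2, 0.3, -0.1]
grip_width: 0.087
grasp_force: 0.0
```

Request:
step_arm(
  delta_pos=[
    [-0.25,-0.02,0.02],
    [-0.5,-0.04,0.04],
    [-0.86,-0.076,0.05],
    [-0.86,-0.076,0.05],
    [-0.86,-0.076,0.05],
  ],
  rot=[
    [0,0,-0.03],
    [0,0,-0.058],
    [0,0,-0.058],
    [0,0,-0.058],
    [0,0,-0.058],
  ],
  gripper=[1,1,1,1,1],
)

```text
time_s: 49.12
tool_pos: [0.4609, -0.0372, 0.221]
tool_rot: [180.0, -0.1, 90.2]
force: [0.6, -0.1, -0.1]
grip_width: 0.0874
grasp_force: 0.0
```

Request:
step_arm(
  delta_pos=[
    [-0.25,0,0.02],
    [-0.5,0,0.04],
    [-0.8,0,0.05],
    [-0.8,0,0.05],
    [-0.8,0,0.05],
  ],
  rot=[
    [0,0,-0.05],
    [0,0,-0.1],
    [0,0,-0.116],
    [0,0,-0.116],
    [0,0,-0.116],
  ],
  gripper=[1,1,1,1,1],
)

```text
time_s: 49.75
tool_pos: [0.4622, -0.1959, 0.211]
tool_rot: [179.9, -0.2, 100.3]
force: [0.6, 0.3, 0.6]
grip_width: 0.0867
grasp_force: 0.0
```

Request:
step_arm(
  delta_pos=[
    [-0.25,-0.07,0.02],
    [-0.5,-0.15,0.04],
    [-0.76,-0.225,0.05],
    [-0.76,-0.225,0.05],
    [-0.76,-0.225,0.05],
    [-0.76,-0.225,0.05],
  ],
  rot=[
    [0,0,0],
    [0,0,0],
    [0,0,0],
    [0,0,0],
    [0,0,0],
    [0,0,0],
  ],
  gripper=[1,1,1,1,1,1],
)

```text
time_s: 50.5
tool_pos: [0.4442, -0.354, 0.2017]
tool_rot: [180.0, 0.0, 100.3]
force: [-0.2, 0.3, -0.3]
grip_width: 0.0872
grasp_force: 0.0
```

```bash
python3 snap.py s14
python3 - <<'E'
from wfit import *
from plan import *
a,b=weight("s14.pkl",.442,-.3574,.036,.028); print(a,b)
c=pickle.load(open("s14.pkl","rb")); print(radial(c,b[0][:2],.036,.028,-1,chan=lambda g:g[...,2]*2-g[...,1]-g[...,0]))
plan(now(),[(*b[0][:2],.0165,100)])
E
```

```text
[0.4439, -0.3545, 0.2017, 100.2202] [1.7999e+02 4.0000e-02 1.0022e+02] 50.55 cam z 0.353
(array([ 0.44026538, -0.36011103,  0.02946983]), np.float64(0.0010121434205171513)) (array([ 0.44063538, -0.3626734 ,  0.01915055]), np.float64(0.00038111315283084296), 120)fit.py:6: RuntimeWarning: Mean of empty slice.
  r=least_squares(f,[*P.mean(0),R],loss="soft_l1",f_scale=.001); return r.x,np.std(f(r.x))
  ret = ret.dtype.type(ret / rcount)
Traceback (most recent call last):
  File "fit.py", line 36, in radial
    q,s=circ(np.array(P),R)
        ~~~~^^^^^^^^^^^^^^^
  File "fit.py", line 6, in circ
    r=least_squares(f,[*P.mean(0),R],loss="soft_l1",f_scale=.001); return r.x,np.std(f(r.x))
                      ^^^^^^^^^^^^^^
TypeError: Value after * must be an iterable, not numpy.float64
```

The bore fit (0.4406,-0.3625) is clean, so I'll use it.

```bash
python3 -c "
from plan import *
plan(now(),[(.4406,-.3625,.0165,100)])"
```

```text
[-0.036, -0.023, 0.926] rz 0.003 min rows 3 -> [ 0.4406 -0.3624  0.0165] 100.0
```

Request:
step_arm(
  delta_pos=[
    [-0.028,-0.02,0.25],
    [-0.028,-0.02,0.5],
    [-0.028,-0.02,0.65],
    [-0.028,-0.02,0.75],
    [-0.028,-0.02,0.83],
    [-0.028,-0.02,0.89],
    [-0.028,-0.02,0.92],
    [-0.028,-0.02,0.92],
    [-0.028,-0.02,0.92],
  ],
  rot=[
    [0,0,0],
    [0,0,0],
    [0,0,0],
    [0,0,0],
    [0,0,0],
    [0,0,0],
    [0,0,0],
    [0,0,0],
    [0,0,0],
  ],
  gripper=[1,1,1,1,1,1,1,1,1],
)

```text
time_s: 51.68
tool_pos: [0.4401, -0.3634, 0.0178]
tool_rot: [180.0, 0.1, 100.0]
force: [0.5, -0.2, 0.1]
grip_width: 0.087
grasp_force: 0.0
```

Request:
step_arm(
  delta_pos=[
    [0,0,0],
    [0,0,0],
    [0,0,0],
    [0,0,0],
    [0,0,0],
    [0,0,0],
  ],
  rot=[
    [0,0,0],
    [0,0,0],
    [0,0,0],
    [0,0,0],
    [0,0,0],
    [0,0,0],
  ],
  gripper=[-1,-1,-1,-1,-1,-1],
  squeeze=35,
)

```text
time_s: 52.42
tool_pos: [0.4396, -0.363, 0.0172]
tool_rot: [-180.0, 0.0, 100.0]
force: [-0.7, 0.2, 1.2]
grip_width: 0.0513
grasp_force: 35.0
```

```bash
python3 -c "
from plan import *
n=now(); print(n)
a=math.radians(n[3]); tx=np.array([math.cos(a),math.sin(a)]); off=(np.array([.4406,-.3625])-n[:2])@tx; print('off',off)
a=math.radians(85); t=np.array([.4945,.153])-off*np.array([math.cos(a),math.sin(a)]); print(t)
plan(n,[(n[0],n[1],.2,n[3]),(.46,-.19,.2,95),(.465,-.02,.2,85),(*t,.2,85)])"
```

```text
[np.float64(0.43964869463418066), np.float64(-0.36304870683586965), np.float64(0.01718220126934796), np.float64(99.99657760427885)]
off 0.0003752399538009807
[0.4944673  0.15262619]
[0.0, 0.0, -0.914] rz -0.0 min rows 3 -> [ 0.4396 -0.363   0.2   ] 100.0
[0.834, 0.25, -0.0] rz 0.058 min rows 3 -> [ 0.4599 -0.1901  0.2   ] 95.0
[0.845, 0.1, -0.0] rz 0.116 min rows 3 -> [ 0.4651 -0.02    0.2   ] 85.0
[0.873, 0.072, -0.0] rz 0.0 min rows 3 -> [0.4945 0.1527 0.2   ] 85.0
```

Gripped at 51 mm, in the groove. Lifting and carrying.

Request:
step_arm(
  delta_pos=[
    [0,0,-0.03],
    [0,0,-0.1],
    [0,0,-0.25],
    [0,0,-0.5],
    [0,0,-0.75],
    [0,0,-0.914],
    [0,0,-0.914],
    [0,0,-0.914],
  ],
  rot=[
    [0,0,0],
    [0,0,0],
    [0,0,0],
    [0,0,0],
    [0,0,0],
    [0,0,0],
    [0,0,0],
    [0,0,0],
  ],
  gripper=[-1,-1,-1,-1,-1,-1,-1,-1],
)

```text
time_s: 53.42
tool_pos: [0.4389, -0.3626, 0.199]
tool_rot: [-179.9, -0.1, 100.0]
force: [-0.2, 1.0, -3.2]
grip_width: 0.0513
grasp_force: 35.0
```

Request:
step_arm(
  delta_pos=[
    [0.2,0.06,0],
    [0.4,0.12,0],
    [0.6,0.18,0],
    [0.834,0.25,0],
    [0.834,0.25,0],
    [0.834,0.25,0],
  ],
  rot=[
    [0,0,0.03],
    [0,0,0.058],
    [0,0,0.058],
    [0,0,0.058],
    [0,0,0.058],
    [0,0,0.058],
  ],
  gripper=[-1,-1,-1,-1,-1,-1],
)

```text
time_s: 54.18
tool_pos: [0.459, -0.1904, 0.1988]
tool_rot: [-179.9, -0.0, 95.0]
force: [-0.1, -0.6, -3.2]
grip_width: 0.0516
grasp_force: 35.0
```

Request:
step_arm(
  delta_pos=[
    [0.2,0.02,0],
    [0.4,0.05,0],
    [0.6,0.07,0],
    [0.845,0.1,0],
    [0.845,0.1,0],
    [0.845,0.1,0],
  ],
  rot=[
    [0,0,0.05],
    [0,0,0.1],
    [0,0,0.116],
    [0,0,0.116],
    [0,0,0.116],
    [0,0,0.116],
  ],
  gripper=[-1,-1,-1,-1,-1,-1],
)

```text
time_s: 54.92
tool_pos: [0.4649, -0.0216, 0.1996]
tool_rot: [-180.0, 0.0, 84.9]
force: [-0.6, -0.9, -2.4]
grip_width: 0.0517
grasp_force: 35.0
```

Request:
step_arm(
  delta_pos=[
    [0.2,0.02,0],
    [0.4,0.03,0],
    [0.6,0.05,0],
    [0.75,0.06,0],
    [0.873,0.072,0],
    [0.873,0.072,0],
    [0.873,0.072,0],
    [0.873,0.072,0],
  ],
  rot=[
    [0,0,0],
    [0,0,0],
    [0,0,0],
    [0,0,0],
    [0,0,0],
    [0,0,0],
    [0,0,0],
    [0,0,0],
  ],
  gripper=[-1,-1,-1,-1,-1,-1,-1,-1],
)

```text
time_s: 55.92
tool_pos: [0.4949, 0.1506, 0.1996]
tool_rot: [-180.0, 0.1, 84.9]
force: [-0.1, 0.1, -2.6]
grip_width: 0.0514
grasp_force: 35.0
```

```bash
python3 -c "
from plan import *
print(now()); plan(now(),[(.4945,.1526,.135,85)])"
```

```text
[np.float64(0.49492963559045144), np.float64(0.1506323641553061), np.float64(0.1995940520846164), np.float64(84.860379653617)]
[0.01, -0.003, 0.323] rz -0.002 min rows 2 -> [0.4945 0.1527 0.135 ] 85.0
```

Request:
step_arm(
  delta_pos=[
    [0.004,-0.002,0.1],
    [0.004,-0.002,0.2],
    [0.004,-0.002,0.28],
    [0.004,-0.002,0.32],
    [0.004,-0.002,0.32],
    [0.004,-0.002,0.32],
    [0.004,-0.002,0.32],
  ],
  rot=[
    [0,0,0],
    [0,0,0],
    [0,0,0],
    [0,0,0],
    [0,0,0],
    [0,0,0],
    [0,0,0],
  ],
  gripper=[-1,-1,-1,-1,-1,-1,-1],
)

```text
time_s: 56.8
tool_pos: [0.4947, 0.1538, 0.1365]
tool_rot: [179.9, -0.0, 85.0]
force: [0.6, 0.9, -2.6]
grip_width: 0.0519
grasp_force: 35.0
```

```bash
python3 -c "
from plan import *
print(now()); plan(now(),[(.4945,.1526,.0985,85)])"
```

```text
[np.float64(0.4946897045361718), np.float64(0.15377531679969686), np.float64(0.13652997050095916), np.float64(85.04439306281692)]
[-0.006, -0.0, 0.19] rz 0.001 min rows 1 -> [0.4946 0.1526 0.0985] 85.0
```

Request:
step_arm(
  delta_pos=[
    [-0.004,0,0],
    [-0.004,0,0.03],
    [-0.004,0,0.06],
    [-0.004,0,0.09],
    [-0.004,0,0.12],
    [-0.004,0,0.15],
    [-0.004,0,0.17],
    [-0.004,0,0.18],
    [-0.004,0,0.19],
    [-0.004,0,0.19],
  ],
  rot=[
    [0,0,0],
    [0,0,0],
    [0,0,0],
    [0,0,0],
    [0,0,0],
    [0,0,0],
    [0,0,0],
    [0,0,0],
    [0,0,0],
    [0,0,0],
  ],
  gripper=[-1,-1,-1,-1,-1,-1,-1,-1,-1,-1],
)

```text
time_s: 58.05
tool_pos: [0.4941, 0.1528, 0.0979]
tool_rot: [-180.0, 0.0, 85.0]
force: [0.7, -0.8, -2.6]
grip_width: 0.0515
grasp_force: 35.0
```

Request:
step_arm(
  delta_pos=[
    [0,0,0.004],
    [0,0,0.004],
    [0,0,0.004],
  ],
  rot=[
    [0,0,0],
    [0,0,0],
    [0,0,0],
  ],
  gripper=[-1,-1,-1],
)

```text
time_s: 58.42
tool_pos: [0.4942, 0.1528, 0.0972]
tool_rot: [180.0, 0.0, 85.0]
force: [1.0, 0.5, -2.8]
grip_width: 0.0517
grasp_force: 35.0
```

Request:
step_arm(
  delta_pos=[
    [0,0,0.004],
    [0,0,0.004],
    [0,0,0.004],
  ],
  rot=[
    [0,0,0],
    [0,0,0],
    [0,0,0],
  ],
  gripper=[-1,-1,-1],
)

```text
time_s: 58.8
tool_pos: [0.4943, 0.1528, 0.0969]
tool_rot: [180.0, 0.0, 85.0]
force: [-2.0, -1.7, 6.4]
grip_width: 0.0517
grasp_force: 35.0
```

Request:
step_arm(
  delta_pos=[
    [0,0,0.002],
    [0,0,0.002],
    [0,0,0.002],
  ],
  rot=[
    [0,0,0],
    [0,0,0],
    [0,0,0],
  ],
  gripper=[-1,-1,-1],
)

```text
time_s: 59.18
tool_pos: [0.4943, 0.1528, 0.0969]
tool_rot: [180.0, 0.0, 85.0]
force: [-4.2, -1.6, 7.8]
grip_width: 0.0519
grasp_force: 35.0
```

Seated at 0.0969, as predicted. Releasing and backing off to inspect.

Request:
step_arm(
  delta_pos=[
    [0,0,-0.005],
    [0,0,-0.005],
    [0,0,-0.005],
    [0,0,-0.005],
    [0,0,-0.03],
    [0,0,-0.08],
    [0,0,-0.15],
    [0,0,-0.4],
    [0,0,-0.7],
    [0,0,-0.98],
    [0,0,-0.98],
    [0,0,-0.98],
  ],
  rot=[
    [0,0,0],
    [0,0,0],
    [0,0,0],
    [0,0,0],
    [0,0,0],
    [0,0,0],
    [0,0,0],
    [0,0,0],
    [0,0,0],
    [0,0,0],
    [0,0,0],
    [0,0,0],
  ],
  gripper=[0.55,0.55,0.55,0.55,0.55,0.55,0.55,0.55,0.55,0.55,0.55,0.55],
)

```text
time_s: 60.68
tool_pos: [0.494, 0.1527, 0.292]
tool_rot: [180.0, 0.1, 85.0]
force: [0.1, 0.2, -0.1]
grip_width: 0.0674
grasp_force: 0.0
```

Request:
step_arm(
  delta_pos=[
    [-0.3,0.1,-0.1],
    [-0.6,0.1,-0.1],
    [-0.9,0.1,-0.1],
    [-0.9,0.1,-0.1],
    [-0.9,0.1,-0.1],
    [-0.9,0.1,-0.1],
  ],
  rot=[
    [0,0,0],
    [0,0,0],
    [0,0,0],
    [0,0,0],
    [0,0,0],
    [0,0,0],
  ],
  gripper=[1,1,1,1,1,1],
)

```text
time_s: 61.42
tool_pos: [0.4983, -0.0263, 0.3114]
tool_rot: [-179.9, -0.0, 85.2]
force: [-0.0, -0.4, -0.6]
grip_width: 0.087
grasp_force: 0.0
```

Run:
```python
from cell import env, viewer
import cv2,numpy as np
s=viewer.read_camera("scene")["img"][:,:,::-1]; t=viewer.read_camera("top")["img"][:,:,::-1]
a=cv2.resize(s[130:350,70:350],(560,440)); b=cv2.resize(t[120:270,95:215],(240,300)); b=cv2.copyMakeBorder(b,0,140,0,0,cv2.BORDER_CONSTANT)
cv2.imwrite("pics/final.png",np.hstack([a,b])); o=env.get_obs(); print(o["time_s"],o["tool_pos"],o["force"])
```

```text
61.525 [ 0.49850161 -0.02646812  0.3116898 ] [-1.41946695 -0.62887908 -0.32154629]
```

View pics/final.png

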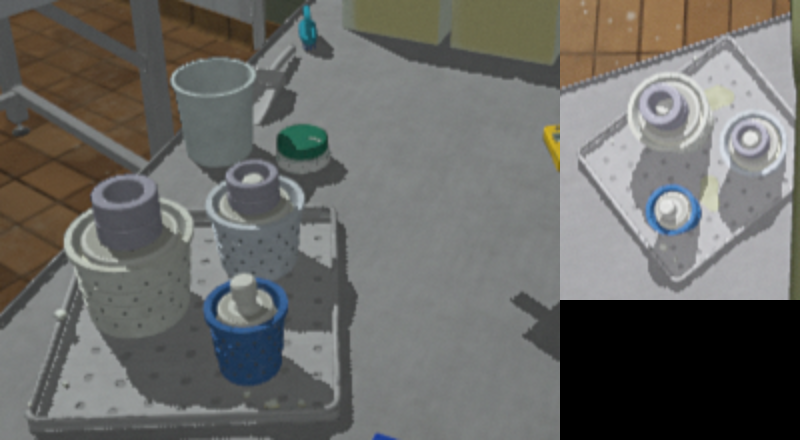

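The picture shows the tall weight on the large set (125,210), the low weight on the medium (252,185) and the small follower in blue (243,295), all in place. One check that the small follower is upright, using the s6 frame.

Run:
```python
from fit import *
c=pickle.load(open("s6.pkl","rb"))
for nm,z,R,hi in [("disc",.0748,.026,1.1),("knob",.104,.0115,1.3)]: print(nm,radial(c,(.391,.2775),z,R,-1,lo=.85,hi=hi))
```

```text
disc (array([0.39156996, 0.27703486, 0.02582687]), np.float64(0.0008404973310389986), 113)
knob (array([0.39146179, 0.27346481, 0.01275123]), np.float64(0.0015496031020459156), 89)
```

Run:
```python
from fit import *
c=pickle.load(open("s6.pkl","rb"))
print("upright knob expected",proj(c,[.3916,.277,.1048]),"seen ~ (253.3,176)")
from cell import env
print(env.sign_off())
```

```text
upright knob expected [252.55470132 176.13220439] seen ~ (253.3,176)
the job is handed in; nothing more can be done
None
```

All three followers are flat in their moulds with knobs up, the tall weight is on the large and the low weight on the medium, and I handed the job in at about 61.5 s.

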